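Load slide carriers onto the drying rail and shut its gate

TASK

Slide the orange gate of the drying rail fully open, then bring every coloured slide carrier that stands on the worktop to the open end of the rail, enter it there with its shoe in the channels, and slide it along, upright, until it hangs centred at the clip of its own colour (within a centimetre). When all of them hang in place, push the gate fully shut, and leave the other things on the worktop alone.

Things in the scene. Friction and masses are not known exactly. Their poses are not given: they have to be found in the camera images.
- rail: Fixed drying rail on a white drip pan 320 x 150 mm, rims 10 mm high. Origin: centre of its underside, on the worktop. Own +x runs along the rail from the open mouth to the closed end, +y is the side nearer the robot, z up. Legs' inner faces at y = -58 and +58 mm. A carrier hanging in it has its x along the rail's x (either way round) and its underside 20 mm above the worktop.
- mouth (a point): Centre of the rail's open end (rail x = -150 mm), level with the channel floors (z = 92 mm). Two aluminium channels run from here to a grey stop at x = +150 mm: floors z = 92, lips over them z = 107 to 111, walls' inner faces y = -26 and +26, and between both floors and both lips a gap 24 mm wide (y = -12 to +12) for stem and tab. A carrier gets in only here.
- gate (a joint): Orange gate across the rail's mouth, 16 mm outside it (rail x = -166 mm). Value in m: 0 = shut, blocking the way of the shoes; 0.055 = fully open. It slides along the rail's +y as it opens, with 1.5 N friction, and stays where left. Starts shut or up to 15 mm ajar. Past 0.048 carriers can enter.
- gate_grip (a point): Point to pinch on the gate's upright orange grip, moves with the gate; 139 mm above the worktop. The grip is 12 mm thick along the rail's y, 22 mm along its x, z = 107 to 151 mm.
- carrier_red: Red slide carrier, 130 to 210 g, loose, may be absent; stands upright at first, its x within 0.6 rad of the rail's. Origin: centre of underside, z up; same after a half turn. Basket with slides 50 (x) x 84 (y) mm, z 0 to 44; stem 20 x 12, z 44 to 72; shoe 30 x 44, z 72 to 82, rides on the floors under the lips; coloured grip tab 28 (x) x 14 (y), z 82 to 134, pinch its 14 mm above the lips.
- carrier_yellow: Yellow slide carrier, loose, may be absent; same shape, size and axes as the red one, with yellow grip tab and bridge.
- carrier_green: Green slide carrier, loose, may be absent; same shape, size and axes as the red one, with green grip tab and bridge.
- carrier_blue: Blue slide carrier, loose, may be absent; same shape, size and axes as the red one, with blue grip tab and bridge.
- mark_red: Fixed red clip, 26 x 4 x 30 mm, on the rail's +y face; it marks the place of the red carrier along the rail. Origin: centre of its underside; axes parallel to the rail's. The four clips stand at rail x = -85, -20, +45 and +110 mm and change places from start to start.
- mark_yellow: Fixed yellow clip, 26 x 4 x 30 mm, on the rail's +y face; it marks the place of the yellow carrier along the rail. Origin: centre of its underside; axes parallel to the rail's. The four clips stand at rail x = -85, -20, +45 and +110 mm and change places from start to start.
- mark_green: Fixed green clip, 26 x 4 x 30 mm, on the rail's +y face; it marks the place of the green carrier along the rail. Origin: centre of its underside; axes parallel to the rail's. The four clips stand at rail x = -85, -20, +45 and +110 mm and change places from start to start.
- mark_blue: Fixed blue clip, 26 x 4 x 30 mm, on the rail's +y face; it marks the place of the blue carrier along the rail. Origin: centre of its underside; axes parallel to the rail's. The four clips stand at rail x = -85, -20, +45 and +110 mm and change places from start to start.
- marker_black: Bystander, to be left alone: black-and-white marker pen lying at the left, 132 mm long, 15 mm thick. Origin: centre of its underside.
- tip_box: Bystander, to be left alone: blue box with clear lid, 66x118x66 mm, behind the rail. Origin: centre of its underside.
- oil_bottle: Bystander, to be left alone: small brown dropper bottle, 34 mm wide, 70 mm high, behind the rail. Origin: centre of its underside.
There are look-alikes about, which are no part of the job. Leave any pink look-alike of the carrier_green alone. Leave any brown look-alike of the carrier_red alone.

How it is judged:
By the outcome, as a careful person would: the job done as asked, in the order asked, and still so for the second after the job is handed in, with the robot touching nothing.
Of carrier_red, carrier_yellow, carrier_green, carrier_blue only 3 to 4 are there at a start; the rules pass over those that are not, and their reading is None.
At some moment in a run one of carrier_red, carrier_yellow, carrier_green, carrier_blue may be knocked a few centimetres aside while the robot is not near it.
It also fails if it takes over 208 s, if anything falls off the work surface, if the arm or the gripper's body presses on something with over 40 N, if the wrist force passes 120 N, or if a joint passes its speed limit or range.

ROBOT

A 6-joint arm with a two-finger parallel gripper is mounted at the origin on a cart in front of the work surface, level with it; the furniture and walls round the work are solid. World frame = base frame: x ahead of the robot, y to its left, z up, the work surface at z = 0. Lengths are in mm, angles in rad, forces in N, time in s.
With the tool pointing down it reaches from about 375 to 900 mm from the base axis. Payload 3.1 kg.
Tool frame: the origin (TCP) lies midway between the tips of the shut fingers; the grasp point (between the pads) lies 19 mm behind it; z points along the fingers, y is the direction in which the jaws open and shut (so a half turn about z gives the same grasp; the last joint's range is limited). The gripper opens to 85 mm and grips with 20 to 120 N. Pads are 22 mm wide; open, the fingers measure 114 mm over their backs; the gripper's body (76 mm by 85 mm) begins 54 mm behind the grasp point. The pads swing forward as they close: fully open they stand 13 mm farther back than shut.
Start: joints at [1.141, 0.527, 1.433, -0, 1.181, -0.178], TCP at [155.677, 605.278, 202.41] pointing down, gripper open.
Joint ranges: [-3.08, 3.08], [-0.75, 2.2], [0.22, 2.44], [-1.43, 4.57], [0, 2.65], [-2.85, 2.85]. Speed limits (rad/s): [2.79, 2.79, 3.14, 3.14, 3.14, 3.14].

INTERFACE

Orientations are given as a unit quaternion [w, x, y, z].
In Python, from cell import arm gives the robot as it stands. The module is installed in compiled form; this text tells all that it offers.
- The arm moves only by the tool carry_out, never from a script. Its argument "deltas" is a list of rows, each an object of numbers: "x", "y", "z": the shift along the tool's x, y, z in m; "wx", "wy", "wz": the turn, a rotation vector about the tool's x, y, z in degrees; "jaw": the closure in counts, from 0 (fully open) to 255 (shut). In form: [{"x": .., "y": .., "z": .., "wx": .., "wy": .., "wz": .., "jaw": ..}, ...]. A call has 1 to 8 rows; each row is the pose to reach, as a shift and turn from the pose commanded when the call began, along the tool's axes at that moment; what a row does not reach only later rows make up. A row lasts 1/8 s, in which the tool goes at most 62.5 mm and 10.7 degrees, less where a joint would pass 70% of its speed; a pose out of reach is approached as far as the arm can. A call with a gripper value outside its range is refused whole. The fingers move at their own pace and stop on an object; "force" is the grip in N (left out, the last holds). Time passes only in rows, so rows that repeat a pose let the fingers close. It gives the time, the measured TCP pose, the force and the opening at its end, in the units of the state.
- arm.read_state(): the state, without advancing time (a new reading comes with each control period).
- arm.capture(name): name is "scene" or "top"; returns a dict with "image" (420x560x3 uint8, blue, green, red), "fx", "fy", "cx", "cy" (pixels), "rvec" (rotation vector, rad) and "tvec" (3), from world to camera coordinates, as OpenCV has them. Camera axes: x right, y down, z forward; pixel columns grow to the right and rows downward; lengths in mm; the calibration is good to about 2 mm. A picture is of the moment at which its call begins. There is no depth.
- arm.sign_off(): hands the job in, once; it reports no verdict.
The state is a dict: "time": time; "joint_positions": joint angles; "qvel": joint speeds; "tau": joint torques, N m; "tool_pos": TCP position; "eef_rot": TCP orientation; "wrist_force": force on the tool from outside, world axes, zero at the start; "wrist_torque": the same for the moment, N m; "grip_width": finger opening in mm.
Only numpy, scipy, OpenCV 4.12 (cv2) and the standard library are available. Lean on these libraries where they do the work, as an engineer would, in place of code of your own. Each camera call takes 0.05 s, during which the arm holds its last target. There are 200 camera calls.

## Working session

There is one attempt and no reset: what is moved stays moved. The work goes in short steps, Python scripts to look and compute and a tool call to move; the robot and the scene stay as the last step left them, time stands still between calls to the robot, and variables do not carry over. Pictures are saved under pics/ and viewed, about 12 in all and at most 16, crops included, and the job is handed in when it is done.

Besides the shell and the picture viewer there is one more tool, called after "Emit:" by a JSON object that holds its "op" and its "data", one argument or row to a line. carry_out: Moves the arm, as the interface text tells. Its arguments: {"type":"object","properties":{"deltas":{"type":"array","items":{"type":"object","properties":{"x":{"type":"number"},"y":{"type":"number"},"z":{"type":"number"},"wx":{"type":"number"},"wy":{"type":"number"},"wz":{"type":"number"},"jaw":{"type":"number"}}}},"force":{"type":"number"}},"required":["deltas"]}

```bash
mkdir -p pics; ls; cat > h.py <<'E'
import cv2,numpy as np
from cell import arm
from scipy.spatial.transform import Rotation as R
def cap(n,f):
    c=arm.capture(n); cv2.imwrite('pics/'+f,c['image']); np.savez('pics/'+f+'.npz',**c); return c
def ray(c,u,v,z):
    M=cv2.Rodrigues(np.array(c['rvec'],float))[0]; t=np.array(c['tvec'],float).ravel()
    d=M.T@np.array([(u-c['cx'])/c['fx'],(v-c['cy'])/c['fy'],1]); o=-M.T@t
    return (o+d*(z-o[2])/d[2])
def proj(c,P):
    K=np.array([[c['fx'],0,c['cx']],[0,c['fy'],c['cy']],[0,0,1.]])
    return cv2.projectPoints(np.array(P,float).reshape(-1,3),np.array(c['rvec'],float),np.array(c['tvec'],float),K,None)[0].reshape(-1,2)
E
python3 - <<'E'
from h import *
a=cap('scene','s0.png');b=cap('top','t0.png')
for c in(a,b):
    M=cv2.Rodrigues(np.array(c['rvec'],float))[0];print(c['fx'],-M.T@np.array(c['tvec'],float).ravel(),M[2])
print(arm.read_state())
E
```

```text
pics
476.0801261725326 [  51.20182942 -546.16217813  997.4553793 ] [ 0.47455922  0.50480617 -0.72108549]
542.5786610610505 [ 370.12402811   71.39822339 1434.06526116] [ 0.18077768  0.00463582 -0.98351306]
{'time': 0.1, 'joint_positions': array([ 1.14050746e+00,  5.28371030e-01,  1.43379316e+00,  4.44117065e-05,
        1.18140895e+00, -1.78503157e-01]), 'qvel': array([ 0.00022652, -0.00210398, -0.00338066,  0.00233356, -0.00162563,
       -0.00094646]), 'tau': array([ 4.84706088e-04, -4.43304455e+01, -1.78587270e+01, -1.72391369e-04,
        3.88439919e-03, -3.65024235e-06]), 'tool_pos': array([155.36811842, 604.64827554, 201.52682987]), 'eef_rot': array([-3.16384549e-04,  1.25568891e-01,  9.92084408e-01, -9.38567235e-04]), 'wrist_force': array([ 0.10157257, -0.00587031,  0.33183627]), 'wrist_torque': array([ 0.06479494, -0.00933864,  0.05720665]), 'grip_width': 85.46924004345662}
```

View pics/s0.png

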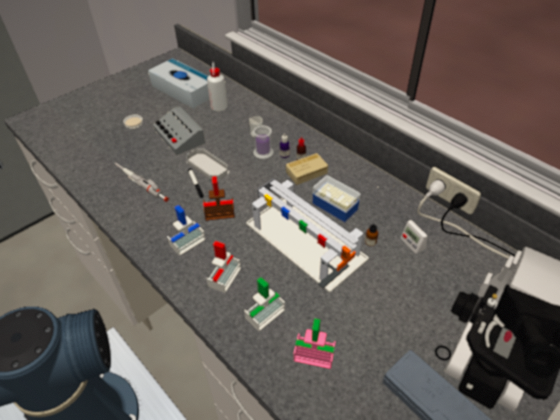

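View pics/t0.png

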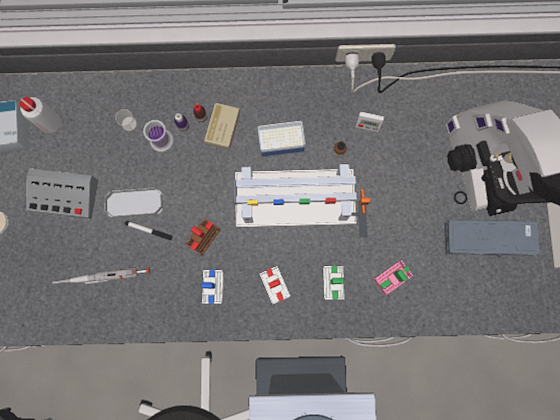

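```bash
python3 - <<'E'
import cv2
a=cv2.imread('pics/t0.png')[158:308,190:390]; cv2.imwrite('pics/t0c.png',cv2.resize(a,None,fx=4,fy=4,interpolation=cv2.INTER_CUBIC))
a=cv2.imread('pics/s0.png')[170:320,170:370]; cv2.imwrite('pics/s0c.png',cv2.resize(a,None,fx=4,fy=4,interpolation=cv2.INTER_CUBIC))
E
```

```text
(no output)
```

View pics/t0c.png

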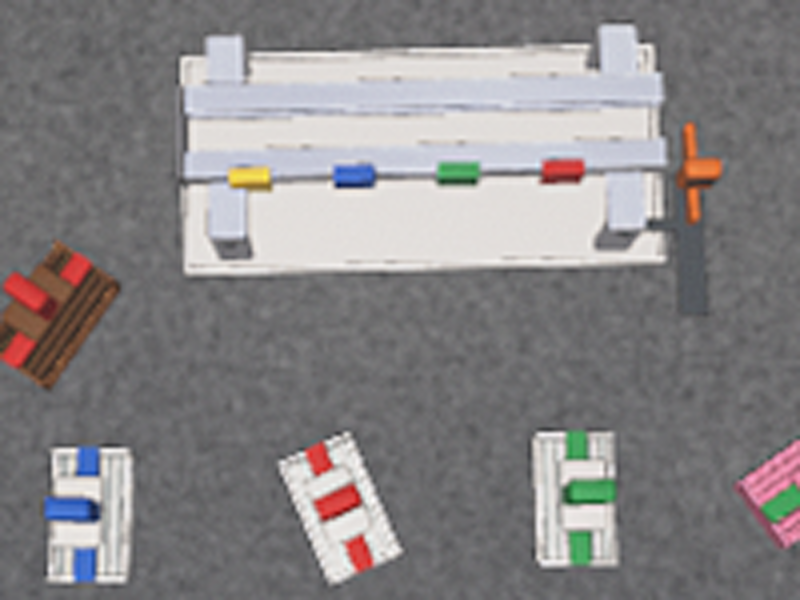

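View pics/s0c.png

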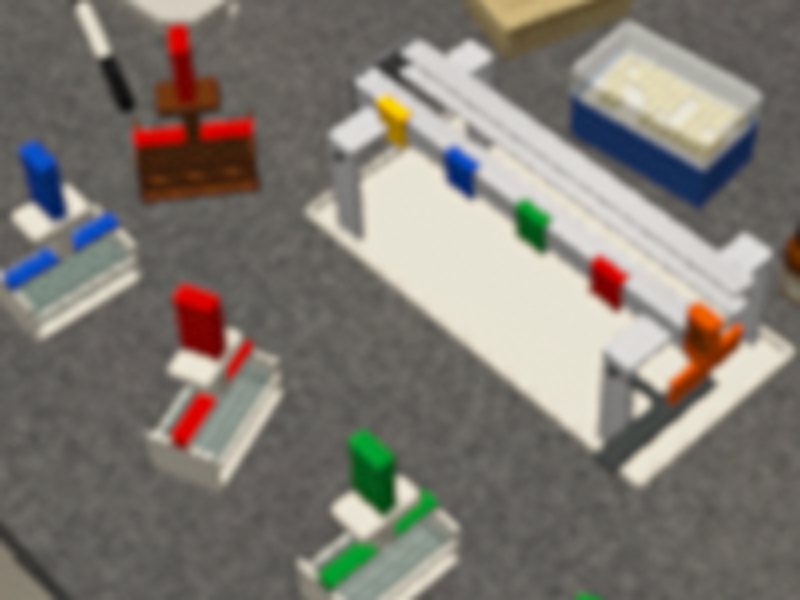

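```bash
cat >> h.py <<'E'
from scipy.optimize import least_squares
def T(p,P):
    c,s=np.cos(p[2]),np.sin(p[2]);P=np.array(P,float).reshape(-1,3)
    return np.c_[p[0]+c*P[:,0]-s*P[:,1],p[1]+s*P[:,0]+c*P[:,1],P[:,2]]
def box(l,w,z0,z1): return [[sx*l/2,sy*w/2,z] for sx in(-1,1) for sy in(-1,1) for z in(z0,z1)]
TAB=box(28,14,82,134)
HUE={'red':0,'yellow':27,'green':65,'blue':112}
def blobs(im,col,amin=15):
    h=cv2.cvtColor(im,cv2.COLOR_BGR2HSV).astype(int)
    d=abs((h[...,0]-HUE[col]+90)%180-90)
    m=((d<9)&(h[...,1]>150)&(h[...,2]>60)).astype(np.uint8)
    n,l,s,c=cv2.connectedComponentsWithStats(m)
    return [(c[i].round(1),s[i]) for i in range(1,n) if s[i,4]>=amin]
def hullc(c,P):
    q=cv2.convexHull(proj(c,P).astype(np.float32));m=cv2.moments(q);return np.array([m['m10']/m['m00'],m['m01']/m['m00']])
E
python3 - <<'E'
from h import *
a=dict(np.load('pics/s0.png.npz'));b=dict(np.load('pics/t0.png.npz'))
t=lambda *P:np.array(P,float)/4+[190,158]-.375
s=lambda *P:np.array(P,float)/4+[170,170]-.375
# rail
ct=t((180,57),(655,45),(667,262),(184,273)); cs=s((308,210),(640,485),(793,350))
C=[[160,-75,10],[-160,-75,10],[-160,75,10],[160,75,10]]
f=lambda p:np.r_[(proj(b,T(p,C))-ct).ravel(),(proj(a,T(p,[C[3],C[2],C[1]]))-cs).ravel()]
r=least_squares(f,[500,60,1.57]);print('rail',r.x.round(3),r.fun.round(1))
for n,k in(('top',b),('scene',a)):
  for col in HUE: print(n,col,[(x[0].tolist(),x[1].tolist()) for x in blobs(k['image'],col)])
E
```

```text
rail [657.293  25.953   1.569] [ 0.5 -0.6  0.2 -0.5 -0.   0.1  0.   0.3 -1.4 -0.4 -0.2 -0.   0.6  0.1]
top red [([29.3, 101.3], [23, 97, 12, 11, 55]), ([24.5, 106.2], [20, 101, 12, 10, 54]), ([197.1, 107.9], [194, 105, 7, 7, 42]), ([330.5, 200.4], [326, 198, 10, 5, 40]), ([77.8, 210.8], [75, 209, 7, 5, 29]), ([208.4, 225.1], [205, 221, 8, 9, 42]), ([197.0, 231.5], [191, 227, 13, 11, 75]), ([194.1, 245.1], [190, 241, 9, 9, 48]), ([269.3, 272.3], [267, 269, 6, 8, 29]), ([274.1, 283.1], [269, 280, 11, 8, 54]), ([279.6, 296.1], [277, 292, 6, 9, 33])]
top yellow [([252.1, 202.4], [248, 200, 9, 5, 37])]
top green [([400.8, 275.8], [395, 270, 12, 11, 31]), ([386.0, 283.4], [381, 280, 10, 8, 22])]
top blue [([277.7, 201.9], [274, 200, 9, 5, 41]), ([211.4, 273.1], [209, 270, 5, 7, 29]), ([207.0, 285.0], [201, 283, 13, 5, 59]), ([210.9, 298.9], [209, 296, 5, 7, 34])]
scene red [([214.9, 71.4], [210, 67, 10, 9, 62]), ([173.4, 139.6], [172, 138, 4, 4, 15]), ([300.9, 142.9], [298, 138, 7, 10, 50]), ([215.0, 185.9], [212, 176, 8, 21, 107]), ([225.6, 202.3], [219, 199, 14, 7, 78]), ([209.7, 204.0],
[... 151 characters left out ...]
217.6, 274.4], [213, 268, 11, 14, 68]), ([507.5, 335.7], [504, 331, 7, 10, 47])]
scene yellow [([267.8, 199.3], [264, 194, 8, 12, 55])]
scene green [([302.6, 225.4], [299, 221, 8, 10, 51]), ([262.5, 286.7], [257, 278, 11, 19, 152]), ([273.6, 297.7], [269, 293, 10, 10, 30]), ([256.0, 310.6], [251, 306, 12, 11, 62]), ([315.5, 328.2], [313, 319, 7, 22, 116]), ([302.2, 343.5], [296, 341, 15, 6, 53]), ([326.4, 348.2], [318, 346, 16, 6, 61])]
scene blue [([179.6, 74.5], [174, 72, 12, 6, 61]), ([333.9, 208.9], [313, 196, 45, 25, 303]), ([180.1, 213.8], [175, 206, 11, 18, 112]), ([284.7, 212.0], [282, 207, 7, 11, 48]), ([193.1, 227.2], [188, 224, 11, 8, 42]), ([177.2, 236.7], [172, 233, 12, 9, 52])]
```

```bash
sed -i "s/'green':65/'green':70/; s/d<9)&(h\[...,1\]>150/d<14)\&(h[...,1]>130/" h.py
cat >> h.py <<'E'
def tri(cs,uv):
    f=lambda X:np.concatenate([(proj(c,[X])-u).ravel() for c,u in zip(cs,uv)])
    r=least_squares(f,[600,50,50]);return r.x,abs(r.fun).max()
E
python3 - <<'E'
from h import *
a=dict(np.load('pics/s0.png.npz'));b=dict(np.load('pics/t0.png.npz'))
rp=[657.3,26,1.569]
def inr(X): 
    d=np.array(X[:2])-rp[:2];c,s=np.cos(rp[2]),np.sin(rp[2]);return (c*d[0]+s*d[1],-s*d[0]+c*d[1],X[2])
for col in HUE: print(col,[(x[0].tolist(),x[1][4]) for x in blobs(b['image'],'green')] if col=='green' else '')
for n,u,v in(('Y',(252.1,202.4),(267.8,199.3)),('B',(277.7,201.9),(284.7,212)),('R',(330.5,200.4),(321.3,239.8))):
    X,e=tri([b,a],[u,v]);print(n,X.round(1),np.round(inr(X),1),round(e,2))
t=lambda *P:np.array(P,float)/4+[190,158]-.375
BK=[[25,42,44],[25,-42,44],[-25,-42,44],[-25,42,44]]
G=[x for x in blobs(b['image'],'green') if abs(x[0][0]-336)<10 and abs(x[0][1]-281)<5][0][0];print(G)
D={'blue':([(207.0,285)],(180.1,213.8),[(52,448),(132,449),(128,582),(48,583)]),
'red':([(274.1,283.1)],(219.3,249.3),[(278,462),(350,432),(403,550),(332,585)]),
'green':([G],(262.5,286.7),[(533,432),(615,433),(618,567),(537,566)])}
# image: left=+y, up=+x ; carrier x ~ +y world, carrier y ~ -x
for n,(u,v,c) in D.items():
    q=t(*c)  # TL,TR,BR,BL -> x=+,y=- ; x=-,y=- ; x=-,y=+ ; x=+,y=+
    P=[BK[1],BK[2],BK[3],BK[0]]
    f=lambda p:np.r_[(proj(b,T(p,P))-q).ravel(),1.5*(hullc(b,T(p,TAB))-u[0]),1.5*(hullc(a,T(p,TAB))-v)]
    r=least_squares(f,[350,100,1.57]);print(n,r.x.round(3),'tilt',r.fun.round(1),'rel yaw',round(r.x[2]-1.569,3))
# gate grip
X=[ray(b,*t((722,183))[0],151),ray(b,*t((721,158))[0],151)];print('gate edge',np.round(X,1),[np.round(inr(x),1) for x in X])
s=lambda *P:np.array(P,float)/4+[170,170]-.375
for p in [(692,305),(707,325),(722,320),(705,304)]: print('sc',np.round(inr(ray(a,*s(p)[0],151)),1))
E
```

```text
red 
yellow 
green [([303.7, 200.2], np.int32(23)), ([333.4, 268.9], np.int32(23)), ([405.9, 268.7], np.int32(18)), ([400.6, 275.4], np.int32(75)), ([337.4, 280.8], np.int32(60)), ([385.4, 283.3], np.int32(43)), ([334.6, 294.1], np.int32(29))]
blue 
Y [627.7 136.9 102.7] [110.8  29.8 102.7] 0.01
B [627.8  72.6 102.1] [ 46.6  29.6 102.1] 0.16
R [627.2 -58.8 103.5] [-84.9  30.  103.5] 0.15
[337.4 280.8]
blue [425.165 244.873   1.54 ] tilt [ 0.2 -0.1 -0.3 -0.2 -0.1 -0.1  0.2 -0.5  2.5  0.2  1.   2.5] rel yaw -0.029
red [425.763  85.672   1.968] tilt [-0.   0.1 -0.1 -0.4  0.2  0.4 -0.1 -0.1  0.6  0.2  0.4  1.4] rel yaw 0.399
green [427.971 -63.56    1.548] tilt [ 0.5 -0.2 -0.4 -0.5 -0.3 -0.6  0.1 -0.3 -1.8 -0.1 -0.9  0.7] rel yaw -0.021
gate edge [[ 608.5 -149.2  151. ]
 [ 623.8 -149.4  151. ]] [array([-175.3,   48.5,  151. ]), array([-175.5,   33.1,  151. ])]
sc [-157.    39.1  151. ]
sc [-172.6   43.9  151. ]
sc [-176.2   35.1  151. ]
sc [-161.7   33.2  151. ]
```

Emit:
{"op": "carry_out", "data": {
  "deltas": [
    {"x":-0.0422,"y":-0.0404,"z":0,"wz":9.446,"jaw":120},
    {"x":-0.0844,"y":-0.0808,"z":0,"wz":18.89,"jaw":120},
    {"x":-0.1266,"y":-0.1212,"z":0,"wz":28.34,"jaw":120},
    {"x":-0.1688,"y":-0.1616,"z":0,"wz":37.79,"jaw":120},
    {"x":-0.211,"y":-0.202,"z":0,"wz":47.23,"jaw":120},
    {"x":-0.2532,"y":-0.2424,"z":0,"wz":56.68,"jaw":120},
    {"x":-0.2954,"y":-0.2828,"z":0,"wz":66.12,"jaw":120},
    {"x":-0.3376,"y":-0.3232,"z":0,"wz":75.57,"jaw":120}
  ],
  "force": 40
}}

```text
validation failed for argument at $.de...
```

Emit:
{"op": "carry_out", "data": {
  "deltas": [
    {"x":-0.0422,"y":-0.0404,"z":0.0,"wx":0.0,"wy":0.0,"wz":9.446,"jaw":120},
    {"x":-0.0844,"y":-0.0808,"z":0.0,"wx":0.0,"wy":0.0,"wz":18.89,"jaw":120},
    {"x":-0.1266,"y":-0.1212,"z":0.0,"wx":0.0,"wy":0.0,"wz":28.34,"jaw":120},
    {"x":-0.1688,"y":-0.1616,"z":0.0,"wx":0.0,"wy":0.0,"wz":37.79,"jaw":120},
    {"x":-0.211,"y":-0.202,"z":0.0,"wx":0.0,"wy":0.0,"wz":47.23,"jaw":120},
    {"x":-0.2532,"y":-0.2424,"z":0.0,"wx":0.0,"wy":0.0,"wz":56.68,"jaw":120},
    {"x":-0.2954,"y":-0.2828,"z":0.0,"wx":0.0,"wy":0.0,"wz":66.12,"jaw":120},
    {"x":-0.3376,"y":-0.3232,"z":0.0,"wx":0.0,"wy":0.0,"wz":75.57,"jaw":120}
  ],
  "force": 40
}}

```text
time: 1.1
tool_pos: [402.8, 206.5, 202.3]
eef_rot: [-0.0, 0.709, 0.705, 0.0]
wrist_force: [-0.0, 0.1, 0.0]
grip_width: 45.3
```

Emit:
{"op": "carry_out", "data": {
  "deltas": [
    {"x":-0.0496,"y":0.0308,"z":0.0,"wx":0.0,"wy":0.0,"wz":0.0,"jaw":120},
    {"x":-0.0992,"y":0.0617,"z":0.0,"wx":0.0,"wy":0.0,"wz":0.0,"jaw":120},
    {"x":-0.1488,"y":0.0925,"z":0.0,"wx":0.0,"wy":0.0,"wz":0.0,"jaw":120},
    {"x":-0.1984,"y":0.1234,"z":0.0,"wx":0.0,"wy":0.0,"wz":0.0,"jaw":120},
    {"x":-0.248,"y":0.1542,"z":0.0,"wx":0.0,"wy":0.0,"wz":0.0,"jaw":120},
    {"x":-0.2976,"y":0.1851,"z":0.0,"wx":0.0,"wy":0.0,"wz":0.0,"jaw":120},
    {"x":-0.3472,"y":0.2159,"z":0.0,"wx":0.0,"wy":0.0,"wz":0.0,"jaw":120},
    {"x":-0.3472,"y":0.2159,"z":0.0,"wx":0.0,"wy":0.0,"wz":0.0,"jaw":120}
  ]
}}

```text
time: 2.1
tool_pos: [620.0, -143.5, 201.6]
eef_rot: [0.001, 0.709, 0.706, 0.0]
wrist_force: [0.4, 0.9, -0.3]
grip_width: 45.2
```

```bash
python3 - <<'E'
from h import *
a=cap('scene','s1.png')
for i in range(3):
    s=arm.read_state();print(s['time'],s['tool_pos'].round(1),s['eef_rot'].round(4))
    b=cap('top','t1.png')
x=np.hstack([cv2.resize(a['image'][190:320,270:400],None,fx=3,fy=3),cv2.resize(b['image'][130:260,270:400],None,fx=3,fy=3)]);cv2.imwrite('pics/c1.png',x)
E
```

```text
2.15 [ 618.2 -140.8  201.4] [-6.000e-04  7.081e-01  7.061e-01 -2.000e-04]
2.2 [ 617.2 -139.1  201.4] [-1.300e-03  7.076e-01  7.067e-01 -3.000e-04]
2.25 [ 616.9 -138.2  201.6] [-1.300e-03  7.071e-01  7.071e-01 -3.000e-04]
```

View pics/c1.png

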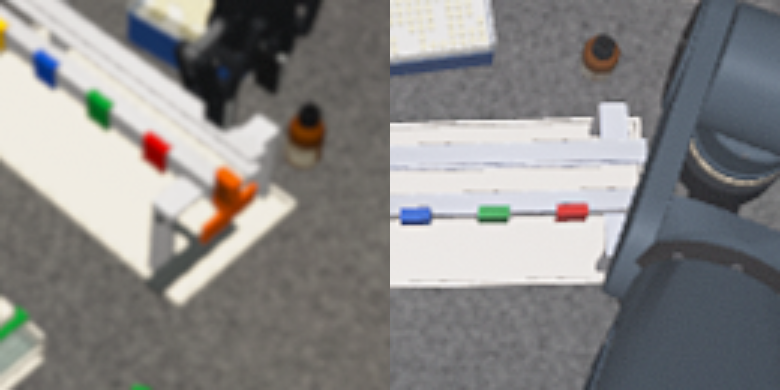

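Emit:
{"op": "carry_out", "data": {
  "deltas": [
    {"x":0.0,"y":0.0,"z":0.04,"wx":0.0,"wy":0.0,"wz":0.0,"jaw":120},
    {"x":0.0,"y":0.0,"z":0.07,"wx":0.0,"wy":0.0,"wz":0.0,"jaw":120},
    {"x":0.0,"y":0.0,"z":0.082,"wx":0.0,"wy":0.0,"wz":0.0,"jaw":120},
    {"x":0.0,"y":0.0,"z":0.082,"wx":0.0,"wy":0.0,"wz":0.0,"jaw":180},
    {"x":0.0,"y":0.0,"z":0.082,"wx":0.0,"wy":0.0,"wz":0.0,"jaw":200},
    {"x":0.0,"y":0.0,"z":0.082,"wx":0.0,"wy":0.0,"wz":0.0,"jaw":230},
    {"x":0.0,"y":0.0,"z":0.082,"wx":0.0,"wy":0.0,"wz":0.0,"jaw":255},
    {"x":0.0,"y":0.0,"z":0.082,"wx":0.0,"wy":0.0,"wz":0.0,"jaw":255}
  ],
  "force": 40
}}

```text
time: 3.3
tool_pos: [618.9, -139.5, 122.2]
eef_rot: [0.001, 0.707, 0.707, 0.0]
wrist_force: [-0.8, 0.7, 5.5]
grip_width: 0.0
```

```bash
python3 - <<'E'
from h import *
a=cap('scene','s2.png')
s=arm.read_state();print(s['tool_pos'],s['wrist_force'])
print(proj(a,[s['tool_pos'],[618,-139,151],[618,-139,107]]))
cv2.imwrite('pics/c2.png',cv2.resize(a['image'][190:290,290:400],None,fx=6,fy=6,interpolation=cv2.INTER_CUBIC))
E
```

```text
[ 618.85479354 -139.45373213  122.17987754] [-0.9240226   0.96033341  5.54174122]
[[344.67961157 255.58689447]
 [345.29141116 247.83108539]
 [343.77463528 259.69497445]]
```

View pics/c2.png

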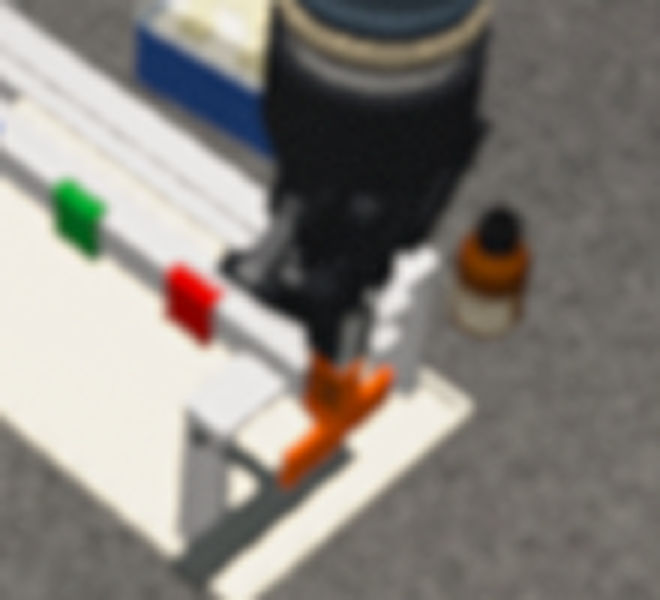

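```bash
python3 - <<'E'
from h import *
a=dict(np.load('pics/s0.png.npz'));b=dict(np.load('pics/t0.png.npz'))
o=[]
for k,y0,y1,x0,x1 in((b,180,222,350,380),(a,240,275,330,365)):
    c=k['image'][y0:y1,x0:x1];o.append(cv2.resize(c,None,fx=400/c.shape[1],fy=560/c.shape[0],interpolation=cv2.INTER_CUBIC))
    print(400/c.shape[1],560/c.shape[0])
cv2.imwrite('pics/c3.png',np.hstack(o))
for x,y in((618,-139),(605,-139),(630,-139)):
  for k in(b,a): print(x,proj(k,[[x+dx,y+dy,z] for dx in(-6,6) for dy in(-11,11) for z in(107,151)]).round(1).tolist())
E
```

```text
13.333333333333334 13.333333333333334
11.428571428571429 16.0
618 [[367.5, 205.3], [370.4, 201.9], [358.7, 205.5], [361.2, 202.2], [367.2, 200.6], [370.1, 197.1], [358.4, 200.8], [361.0, 197.3]]
618 [[345.6, 263.8], [347.2, 252.0], [338.6, 258.4], [339.9, 246.6], [349.0, 261.0], [350.7, 249.1], [342.0, 255.6], [343.4, 243.7]]
605 [[367.8, 210.5], [370.7, 207.3], [358.9, 210.7], [361.5, 207.5], [367.5, 205.7], [370.4, 202.4], [358.7, 205.9], [361.3, 202.6]]
605 [[341.9, 267.0], [343.4, 255.2], [334.8, 261.5], [336.1, 249.7], [345.3, 264.1], [346.9, 252.2], [338.3, 258.7], [339.6, 246.8]]
630 [[367.2, 200.6], [370.1, 197.1], [358.4, 200.8], [361.0, 197.3], [367.0, 195.8], [369.8, 192.2], [358.2, 196.1], [360.7, 192.4]]
630 [[349.0, 261.0], [350.7, 249.1], [342.0, 255.6], [343.4, 243.7], [352.4, 258.1], [354.1, 246.2], [345.3, 252.8], [346.9, 240.9]]
```

View pics/c3.png

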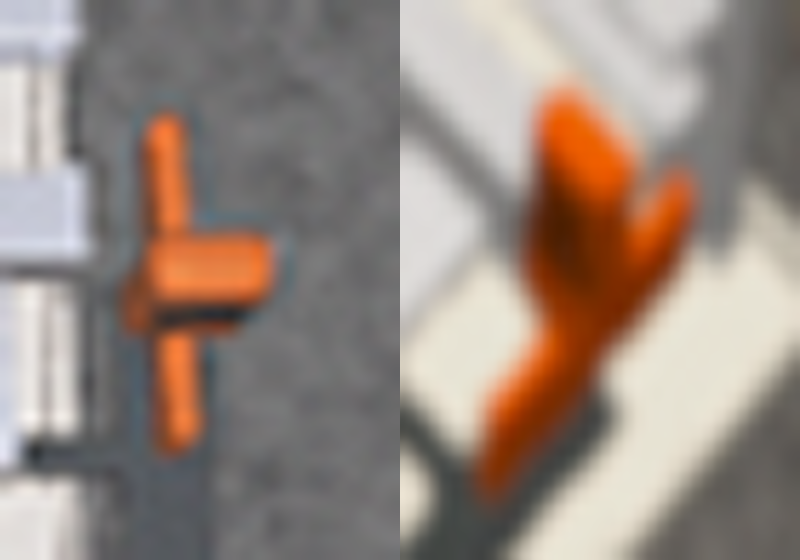

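```bash
python3 - <<'E'
from h import *
o=[]
s=arm.read_state();print(s['tool_pos'],s['grip_width'],s['joint_positions'].round(3),s['wrist_torque'])
for f in('s0','s2'):
    a=dict(np.load(f'pics/{f}.png.npz'));k=8
    im=cv2.resize(a['image'][225:275,325:375],None,fx=k,fy=k,interpolation=cv2.INTER_CUBIC)
    o.append(im)
im=o[1]
cv2.imwrite('pics/c4.png',np.hstack(o))
E
```

```text
[ 618.85479354 -139.45373213  122.17987754] -0.27076779611688995 [-0.398  0.633  1.483 -0.     1.023 -0.397] [-2.76548706e-02  1.52419104e-01 -1.43730926e-04]
```

View pics/c4.png

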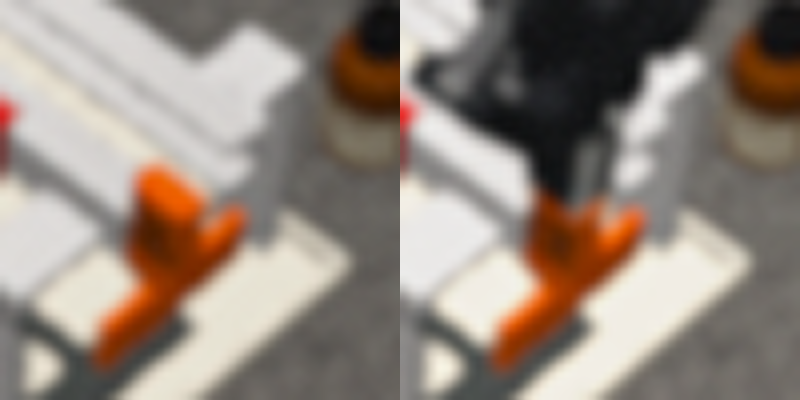

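Emit:
{"op": "carry_out", "data": {
  "deltas": [
    {"x":0.0,"y":0.0,"z":-0.02,"wx":0.0,"wy":0.0,"wz":0.0,"jaw":255},
    {"x":0.0,"y":0.0,"z":-0.04,"wx":0.0,"wy":0.0,"wz":0.0,"jaw":255},
    {"x":0.0,"y":0.0,"z":-0.04,"wx":0.0,"wy":0.0,"wz":0.0,"jaw":255},
    {"x":0.0,"y":0.0,"z":-0.04,"wx":0.0,"wy":0.0,"wz":0.0,"jaw":255}
  ]
}}

```text
time: 3.85
tool_pos: [617.5, -138.9, 159.9]
eef_rot: [-0.0, 0.707, 0.707, -0.0]
wrist_force: [-1.0, 0.4, 0.2]
grip_width: 0.4
```

```bash
python3 - <<'E'
from h import *
a=cap('scene','s3.png');s=arm.read_state();p=s['tool_pos'];print(p,s['wrist_force'].round(1),s['grip_width'])
z=dict(np.load('pics/s0.png.npz'))
d=np.abs(a['image'].astype(int)-z['image']).sum(2)>90
r=d[200:275,320:380]
for v in range(225,272,2): 
    u=np.where(d[v,320:380])[0]+320; print(v,u.min() if len(u) else '',u.max() if len(u) else '',len(u))
for dz in(0,10,20,30,40): print(dz,proj(a,[p+[0,0,dz]]).round(1), proj(a,[p+[-14,-11,dz]]).round(1),proj(a,[p+[14,-11,dz]]).round(1))
im=np.hstack([cv2.resize(q['image'][215:275,315:375],None,fx=6,fy=6,interpolation=cv2.INTER_CUBIC) for q in(a,)]);cv2.imwrite('pics/c5.png',im)
E
```

```text
[ 617.2840205  -138.79227304  159.45102369] [-0.1 -0.1 -0. ] -0.015927061729371954
225 328 356 29
227 331 351 21
229 334 351 18
231 337 353 17
233 340 353 14
235 341 352 12
237 342 352 11
239 344 351 8
241   0
243   0
245   0
247   0
249   0
251   0
253   0
255   0
257   0
259   0
261   0
263   0
265   0
267   0
269   0
271   0
0 [[345.3 245.6]] [[344.9 251.7]] [[353.1 245. ]]
10 [[345.7 242.8]] [[345.2 248.9]] [[353.5 242.1]]
20 [[346.  239.9]] [[345.6 246. ]] [[353.9 239.3]]
30 [[346.4 237. ]] [[346.  243.1]] [[354.3 236.4]]
40 [[346.8 234.1]] [[346.4 240.2]] [[354.7 233.4]]
```

Emit:
{"op": "carry_out", "data": {
  "deltas": [
    {"x":0.0,"y":0.0,"z":0.0,"wx":0.0,"wy":0.0,"wz":0.0,"jaw":120},
    {"x":0.0,"y":0.0,"z":0.0,"wx":0.0,"wy":0.0,"wz":0.0,"jaw":120},
    {"x":0.0,"y":0.0,"z":0.0,"wx":0.0,"wy":0.0,"wz":0.0,"jaw":120},
    {"x":0.0,"y":0.0,"z":0.02,"wx":0.0,"wy":0.0,"wz":0.0,"jaw":120},
    {"x":0.0,"y":0.0,"z":0.04,"wx":0.0,"wy":0.0,"wz":0.0,"jaw":120},
    {"x":0.0,"y":0.0,"z":0.048,"wx":0.0,"wy":0.0,"wz":0.0,"jaw":120},
    {"x":0.0,"y":0.0,"z":0.048,"wx":0.0,"wy":0.0,"wz":0.0,"jaw":120},
    {"x":0.0,"y":0.0,"z":0.048,"wx":0.0,"wy":0.0,"wz":0.0,"jaw":120}
  ]
}}

```text
time: 4.9
tool_pos: [618.7, -139.3, 113.2]
eef_rot: [0.001, 0.707, 0.707, 0.0]
wrist_force: [-0.3, -0.3, 0.2]
grip_width: 45.2
```

```bash
python3 - <<'E'
from h import *
a=cap('scene','s4.png');s=arm.read_state();p=s['tool_pos'];print(p,s['wrist_force'].round(1),s['grip_width'])
cv2.imwrite('pics/c6.png',cv2.resize(a['image'][205:280,310:390],None,fx=8,fy=8,interpolation=cv2.INTER_CUBIC))
E
```

```text
[ 618.71606398 -139.29984395  113.33298981] [-0.3  0.3 -0.7] 45.458553735937755
```

View pics/c6.png

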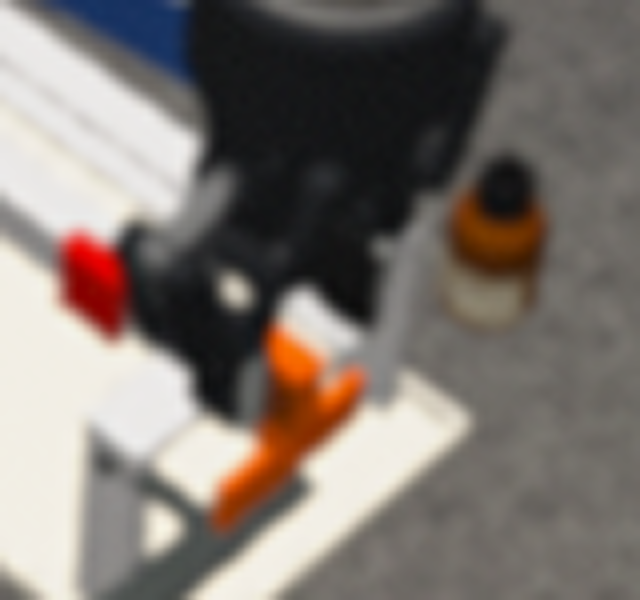

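Emit:
{"op": "carry_out", "data": {
  "deltas": [
    {"x":0.0,"y":0.0,"z":0.0,"wx":0.0,"wy":0.0,"wz":0.0,"jaw":190},
    {"x":0.0,"y":0.0,"z":0.0,"wx":0.0,"wy":0.0,"wz":0.0,"jaw":210},
    {"x":0.0,"y":0.0,"z":0.0,"wx":0.0,"wy":0.0,"wz":0.0,"jaw":235},
    {"x":0.0,"y":0.0,"z":0.0,"wx":0.0,"wy":0.0,"wz":0.0,"jaw":255},
    {"x":0.0,"y":0.0,"z":0.0,"wx":0.0,"wy":0.0,"wz":0.0,"jaw":255}
  ],
  "force": 30
}}

```text
time: 5.58
tool_pos: [618.4, -139.1, 112.9]
eef_rot: [0.0, 0.707, 0.707, 0.0]
wrist_force: [0.1, 0.8, 5.3]
grip_width: 10.3
```

Emit:
{"op": "carry_out", "data": {
  "deltas": [
    {"x":0.0,"y":0.0,"z":0.0,"wx":0.0,"wy":0.0,"wz":0.0,"jaw":160},
    {"x":0.0,"y":0.0,"z":0.0,"wx":0.0,"wy":0.0,"wz":0.0,"jaw":160},
    {"x":0.0,"y":0.0,"z":0.006,"wx":0.0,"wy":0.0,"wz":0.0,"jaw":160},
    {"x":0.0,"y":0.0,"z":0.012,"wx":0.0,"wy":0.0,"wz":0.0,"jaw":160},
    {"x":0.0,"y":0.0,"z":0.012,"wx":0.0,"wy":0.0,"wz":0.0,"jaw":190},
    {"x":0.0,"y":0.0,"z":0.012,"wx":0.0,"wy":0.0,"wz":0.0,"jaw":215},
    {"x":0.0,"y":0.0,"z":0.012,"wx":0.0,"wy":0.0,"wz":0.0,"jaw":255},
    {"x":0.0,"y":0.0,"z":0.012,"wx":0.0,"wy":0.0,"wz":0.0,"jaw":255}
  ],
  "force": 30
}}

```text
time: 6.58
tool_pos: [618.1, -139.1, 100.4]
eef_rot: [0.0, 0.707, 0.707, 0.0]
wrist_force: [-0.0, -0.1, -0.5]
grip_width: 11.7
```

Emit:
{"op": "carry_out", "data": {
  "deltas": [
    {"x":0.0,"y":-0.01,"z":0.0,"wx":0.0,"wy":0.0,"wz":0.0,"jaw":255},
    {"x":0.0,"y":-0.02,"z":0.0,"wx":0.0,"wy":0.0,"wz":0.0,"jaw":255},
    {"x":0.0,"y":-0.03,"z":0.0,"wx":0.0,"wy":0.0,"wz":0.0,"jaw":255},
    {"x":0.0,"y":-0.038,"z":0.0,"wx":0.0,"wy":0.0,"wz":0.0,"jaw":255},
    {"x":0.0,"y":-0.042,"z":0.0,"wx":0.0,"wy":0.0,"wz":0.0,"jaw":255},
    {"x":0.0,"y":-0.045,"z":0.0,"wx":0.0,"wy":0.0,"wz":0.0,"jaw":255},
    {"x":0.0,"y":-0.048,"z":0.0,"wx":0.0,"wy":0.0,"wz":0.0,"jaw":255},
    {"x":0.0,"y":-0.048,"z":0.0,"wx":0.0,"wy":0.0,"wz":0.0,"jaw":255}
  ]
}}

```text
time: 7.58
tool_pos: [578.9, -139.3, 100.4]
eef_rot: [0.007, 0.708, 0.706, 0.006]
wrist_force: [21.4, 4.3, -16.6]
grip_width: 11.5
```

Emit:
{"op": "carry_out", "data": {
  "deltas": [
    {"x":0.0,"y":0.009,"z":0.0,"wx":0.0,"wy":0.0,"wz":0.0,"jaw":255},
    {"x":0.0,"y":0.009,"z":0.0,"wx":0.0,"wy":0.0,"wz":0.0,"jaw":160},
    {"x":0.0,"y":0.009,"z":0.0,"wx":0.0,"wy":0.0,"wz":0.0,"jaw":160},
    {"x":0.0,"y":0.009,"z":0.0,"wx":0.0,"wy":0.0,"wz":0.0,"jaw":160},
    {"x":0.0,"y":0.009,"z":-0.04,"wx":0.0,"wy":0.0,"wz":0.0,"jaw":160},
    {"x":0.0,"y":0.009,"z":-0.09,"wx":0.0,"wy":0.0,"wz":0.0,"jaw":160},
    {"x":0.05,"y":-0.01,"z":-0.09,"wx":0.0,"wy":0.0,"wz":0.0,"jaw":255},
    {"x":0.1,"y":-0.03,"z":-0.09,"wx":0.0,"wy":0.0,"wz":0.0,"jaw":255}
  ]
}}

```text
time: 8.57
tool_pos: [539.7, -38.6, 191.4]
eef_rot: [0.001, 0.708, 0.706, 0.001]
wrist_force: [0.0, 0.8, 0.4]
grip_width: 0.2
```

Emit:
{"op": "carry_out", "data": {
  "deltas": [
    {"x":0.044,"y":-0.015,"z":0.03,"wx":0.0,"wy":0.0,"wz":0.0,"jaw":255},
    {"x":0.044,"y":-0.015,"z":0.085,"wx":0.0,"wy":0.0,"wz":0.0,"jaw":255},
    {"x":0.044,"y":-0.015,"z":0.14,"wx":0.0,"wy":0.0,"wz":0.0,"jaw":255},
    {"x":0.044,"y":-0.015,"z":0.165,"wx":0.0,"wy":0.0,"wz":0.0,"jaw":255},
    {"x":0.044,"y":-0.015,"z":0.18,"wx":0.0,"wy":0.0,"wz":0.0,"jaw":255},
    {"x":0.044,"y":-0.015,"z":0.187,"wx":0.0,"wy":0.0,"wz":0.0,"jaw":255},
    {"x":0.044,"y":-0.015,"z":0.192,"wx":0.0,"wy":0.0,"wz":0.0,"jaw":255},
    {"x":0.044,"y":-0.015,"z":0.192,"wx":0.0,"wy":0.0,"wz":0.0,"jaw":255}
  ]
}}

```text
time: 9.57
tool_pos: [525.5, 4.8, -1.1]
eef_rot: [0.001, 0.707, 0.707, 0.0]
wrist_force: [0.5, 0.5, 0.3]
grip_width: -0.0
```

Emit:
{"op": "carry_out", "data": {
  "deltas": [
    {"x":0.0,"y":0.0,"z":0.006,"wx":0.0,"wy":0.0,"wz":0.0,"jaw":255},
    {"x":0.0,"y":0.0,"z":0.012,"wx":0.0,"wy":0.0,"wz":0.0,"jaw":255},
    {"x":0.0,"y":0.0,"z":0.018,"wx":0.0,"wy":0.0,"wz":0.0,"jaw":255},
    {"x":0.0,"y":0.0,"z":0.022,"wx":0.0,"wy":0.0,"wz":0.0,"jaw":255},
    {"x":0.0,"y":0.0,"z":0.025,"wx":0.0,"wy":0.0,"wz":0.0,"jaw":255},
    {"x":0.0,"y":0.0,"z":0.028,"wx":0.0,"wy":0.0,"wz":0.0,"jaw":255},
    {"x":0.0,"y":0.0,"z":0.028,"wx":0.0,"wy":0.0,"wz":0.0,"jaw":255}
  ]
}}

```text
time: 10.45
tool_pos: [525.0, 5.0, -28.8]
eef_rot: [0.0, 0.707, 0.707, 0.0]
wrist_force: [-0.6, 0.2, 6.1]
grip_width: -0.1
```

Emit:
{"op": "carry_out", "data": {
  "deltas": [
    {"x":0.0,"y":0.0,"z":-0.06,"wx":0.0,"wy":0.0,"wz":0.0,"jaw":255},
    {"x":0.0,"y":0.0,"z":-0.12,"wx":0.0,"wy":0.0,"wz":0.0,"jaw":255},
    {"x":0.02,"y":-0.01,"z":-0.18,"wx":0.0,"wy":0.0,"wz":0.0,"jaw":120},
    {"x":0.075,"y":-0.031,"z":-0.18,"wx":0.0,"wy":0.0,"wz":1.8,"jaw":120},
    {"x":0.13,"y":-0.054,"z":-0.18,"wx":0.0,"wy":0.0,"wz":1.8,"jaw":120},
    {"x":0.185,"y":-0.077,"z":-0.18,"wx":0.0,"wy":0.0,"wz":1.8,"jaw":120},
    {"x":0.24,"y":-0.1,"z":-0.18,"wx":0.0,"wy":0.0,"wz":1.8,"jaw":120},
    {"x":0.24,"y":-0.1,"z":-0.18,"wx":0.0,"wy":0.0,"wz":1.8,"jaw":120}
  ]
}}

```text
time: 11.45
tool_pos: [422.4, 248.1, 150.4]
eef_rot: [-0.0, 0.716, 0.698, -0.0]
wrist_force: [0.2, -0.2, 1.2]
grip_width: 44.9
```

```bash
python3 - <<'E'
from h import *
a=cap('scene','s5.png');b=cap('top','t5.png');s=arm.read_state();print(s['tool_pos'],s['eef_rot'])
for n,k in(('top',b),('scene',a)):
  for col in('red','green','blue'): print(n,col,[(x[0].tolist(),int(x[1][4])) for x in blobs(k['image'],col) if (x[0][1]>255 or n=='scene' and x[0][1]>195)])
cv2.imwrite('pics/c7.png',np.hstack([cv2.resize(a['image'][170:330,140:360],(440,320)),cv2.resize(b['image'][170:330,180:360],(360,320))]))
# triangulate
z=dict(np.load('pics/s0.png.npz'));y=dict(np.load('pics/t0.png.npz'))
for n,u,v in(('blue',(207,285),(180.1,213.8)),('red',(274.1,283.1),(219.3,249.3)),('green',(337.4,280.8),(262.5,286.7))):print(n,tri([y,z],[u,v]))
E
```

```text
[424.7051436  245.33108497 150.4229533 ] [ 2.55908690e-04  7.17303872e-01  6.96760425e-01 -1.61084665e-05]
top red [([269.3, 272.2], 33), ([274.1, 283.1], 56), ([279.4, 296.0], 37)]
top green [([333.4, 268.6], 25), ([405.9, 268.7], 18), ([400.5, 275.4], 78), ([337.5, 280.8], 59), ([385.4, 283.5], 42), ([334.6, 294.1], 29)]
top blue []
scene red [([218.5, 209.1], 520), ([371.2, 234.0], 50), ([321.3, 239.7], 72), ([219.4, 249.3], 183), ([229.2, 259.3], 30), ([333.6, 267.1], 234), ([217.7, 274.2], 79), ([507.7, 335.6], 62), ([313.8, 354.5], 491)]
scene green [([302.6, 225.5], 55), ([262.6, 286.8], 158), ([274.0, 297.4], 37), ([256.0, 310.6], 71), ([315.5, 328.1], 121), ([302.0, 343.3], 58), ([326.5, 348.3], 62)]
scene blue [([333.8, 208.8], 341), ([180.2, 213.6], 123), ([284.5, 211.9], 55), ([193.1, 227.2], 48), ([177.1, 236.7], 56)]
blue (array([425.99448901, 248.75789283, 110.95141254]), np.float64(0.15738086625893288))
red (array([426.09191009,  86.60544049, 111.0042577 ]), np.float64(0.02629819217338536))
green (array([427.7365472 , -66.23093429, 113.47791048]), np.float64(0.010013630412572638))
```

View pics/c7.png

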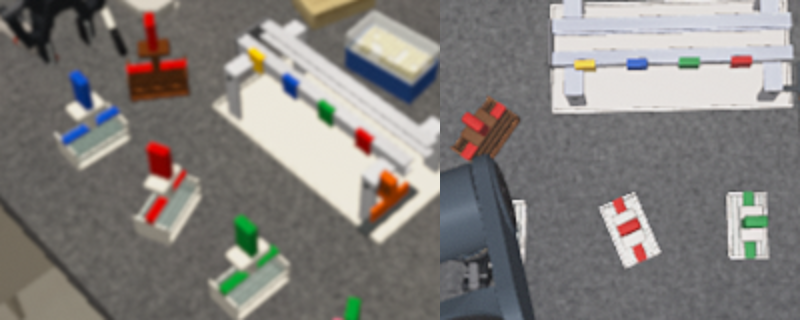

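Emit:
{"op": "carry_out", "data": {
  "deltas": [
    {"x":0.0015,"y":0.0005,"z":0.03,"wx":0.0,"wy":0.0,"wz":0.0,"jaw":120},
    {"x":0.0015,"y":0.0005,"z":0.06,"wx":0.0,"wy":0.0,"wz":0.0,"jaw":120},
    {"x":0.0015,"y":0.0005,"z":0.078,"wx":0.0,"wy":0.0,"wz":0.0,"jaw":120},
    {"x":0.0015,"y":0.0005,"z":0.078,"wx":0.0,"wy":0.0,"wz":0.0,"jaw":150},
    {"x":0.0015,"y":0.0005,"z":0.078,"wx":0.0,"wy":0.0,"wz":0.0,"jaw":180},
    {"x":0.0015,"y":0.0005,"z":0.078,"wx":0.0,"wy":0.0,"wz":0.0,"jaw":210},
    {"x":0.0015,"y":0.0005,"z":0.078,"wx":0.0,"wy":0.0,"wz":0.0,"jaw":255},
    {"x":0.0015,"y":0.0005,"z":0.078,"wx":0.0,"wy":0.0,"wz":0.0,"jaw":255}
  ],
  "force": 50
}}

```text
time: 12.55
tool_pos: [426.6, 246.5, 73.4]
eef_rot: [0.001, 0.718, 0.696, 0.001]
wrist_force: [0.4, -2.3, 5.7]
grip_width: 13.6
```

Emit:
{"op": "carry_out", "data": {
  "deltas": [
    {"x":0.0,"y":0.0,"z":-0.03,"wx":0.0,"wy":0.0,"wz":0.0,"jaw":255},
    {"x":0.0,"y":0.0,"z":-0.08,"wx":0.0,"wy":0.0,"wz":0.0,"jaw":255},
    {"x":0.0,"y":0.0,"z":-0.13,"wx":0.0,"wy":0.0,"wz":-0.5,"jaw":255},
    {"x":-0.03,"y":0.017,"z":-0.168,"wx":0.0,"wy":0.0,"wz":-1.0,"jaw":255},
    {"x":-0.075,"y":0.043,"z":-0.168,"wx":0.0,"wy":0.0,"wz":-1.8,"jaw":255},
    {"x":-0.125,"y":0.0716,"z":-0.168,"wx":0.0,"wy":0.0,"wz":-1.8,"jaw":255},
    {"x":-0.175,"y":0.1,"z":-0.168,"wx":0.0,"wy":0.0,"wz":-1.8,"jaw":255},
    {"x":-0.225,"y":0.129,"z":-0.168,"wx":0.0,"wy":0.0,"wz":-1.8,"jaw":255}
  ]
}}

```text
time: 13.55
tool_pos: [547.3, 16.3, 240.0]
eef_rot: [-0.001, 0.707, 0.707, -0.0]
wrist_force: [0.2, 0.7, -2.7]
grip_width: 13.6
```

Emit:
{"op": "carry_out", "data": {
  "deltas": [
    {"x":-0.045,"y":0.024,"z":0.0,"wx":0.0,"wy":0.0,"wz":0.0,"jaw":255},
    {"x":-0.09,"y":0.048,"z":0.0,"wx":0.0,"wy":0.0,"wz":0.0,"jaw":255},
    {"x":-0.135,"y":0.072,"z":0.0,"wx":0.0,"wy":0.0,"wz":0.0,"jaw":255},
    {"x":-0.18,"y":0.095,"z":0.0,"wx":0.0,"wy":0.0,"wz":0.0,"jaw":255},
    {"x":-0.2076,"y":0.1095,"z":0.02,"wx":0.0,"wy":0.0,"wz":0.0,"jaw":255},
    {"x":-0.2076,"y":0.1095,"z":0.06,"wx":0.0,"wy":0.0,"wz":0.0,"jaw":255},
    {"x":-0.2076,"y":0.1095,"z":0.1,"wx":0.0,"wy":0.0,"wz":0.0,"jaw":255},
    {"x":-0.2076,"y":0.1095,"z":0.1,"wx":0.0,"wy":0.0,"wz":0.0,"jaw":255}
  ]
}}

```text
time: 14.55
tool_pos: [653.1, -188.2, 135.6]
eef_rot: [-0.005, 0.707, 0.707, -0.002]
wrist_force: [-0.5, -0.0, -1.1]
grip_width: 13.3
```

```bash
python3 - <<'E'
from h import *
a=cap('scene','s6.png');b=cap('top','t6.png')
s=arm.read_state();p=s['tool_pos'];print(p,s['eef_rot'].round(4),s['wrist_force'].round(1),s['grip_width'])
print('bl',[(x[0].tolist(),x[1].tolist()) for x in blobs(a['image'],'blue') ])
# expected carrier at (657,-190), underside z = 140.4-72.4
for k in (a,): print(proj(k,T([657,-190,1.569],[[0,0,68],[0,0,202],[0,0,68+44]])).round(1))
cv2.imwrite('pics/c8.png',cv2.resize(a['image'][190:320,290:430],None,fx=5,fy=4.6,interpolation=cv2.INTER_CUBIC))
E
```

```text
[ 657.19310456 -189.86557502  140.68607638] [-0.      0.707   0.7073  0.    ] [-0.6  0.7 -1.2] 13.077778717501303
bl [([333.8, 208.8], [313, 196, 45, 25, 339]), ([284.6, 211.9], [281, 207, 8, 11, 54]), ([375.9, 247.4], [367, 239, 14, 17, 61]), ([378.2, 258.9], [375, 256, 8, 7, 17]), ([362.2, 270.5], [356, 265, 13, 12, 73])]
[[369.4 272.9]
 [376.6 236.4]
 [371.6 261.6]]
```

View pics/c8.png

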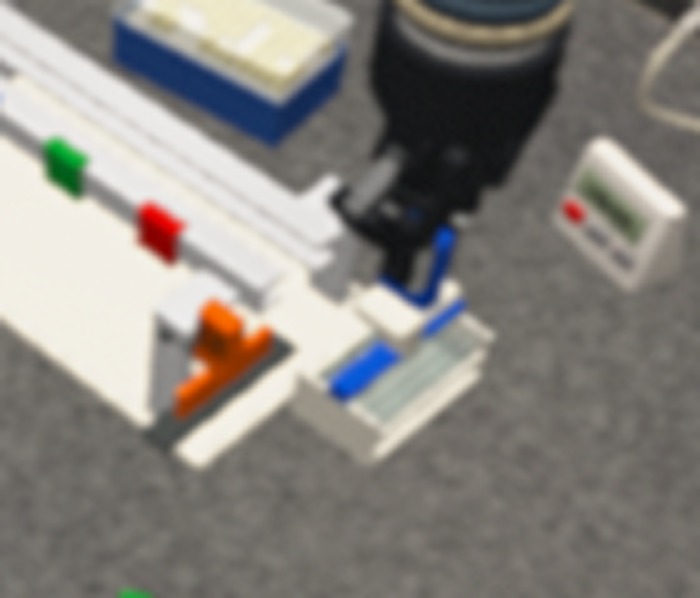

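```bash
python3 - <<'E'
from h import *
z=dict(np.load('pics/s0.png.npz'));a=dict(np.load('pics/s6.png.npz'))
for zb in(38,44,48):
    p0=ray(z,185.15,231.95,zb);p1=ray(a,370.2,264.7,zb+67.5);print(zb,p0.round(1),p1.round(1),(p1-p0).round(1))
print(np.array([657.2,-189.9])-[426.0,246.5])
E
```

```text
38 [428.3 249.4  38. ] [ 652.  -190.8  105.5] [ 223.7 -440.2   67.5]
44 [425.9 244.4  44. ] [ 648.  -193.2  111.5] [ 222.  -437.6   67.5]
48 [424.3 241.1  48. ] [ 645.3 -194.8  115.5] [ 220.9 -435.8   67.5]
[ 231.2 -436.4]
```

Emit:
{"op": "carry_out", "data": {
  "deltas": [
    {"x":0.0,"y":0.0,"z":0.025,"wx":0.0,"wy":0.0,"wz":0.0,"jaw":255},
    {"x":0.0,"y":0.0,"z":0.0455,"wx":0.0,"wy":0.0,"wz":0.0,"jaw":255},
    {"x":0.0,"y":0.0,"z":0.0455,"wx":0.0,"wy":0.0,"wz":0.0,"jaw":255},
    {"x":0.02,"y":0.0,"z":0.0455,"wx":0.0,"wy":0.0,"wz":0.0,"jaw":255},
    {"x":0.04,"y":0.0,"z":0.0455,"wx":0.0,"wy":0.0,"wz":0.0,"jaw":255},
    {"x":0.053,"y":0.0,"z":0.0455,"wx":0.0,"wy":0.0,"wz":0.0,"jaw":255},
    {"x":0.065,"y":0.0,"z":0.0455,"wx":0.0,"wy":0.0,"wz":0.0,"jaw":255},
    {"x":0.075,"y":0.0,"z":0.0455,"wx":0.0,"wy":0.0,"wz":0.0,"jaw":255}
  ]
}}

```text
time: 15.65
tool_pos: [657.0, -114.1, 95.1]
eef_rot: [0.0, 0.707, 0.707, 0.0]
wrist_force: [-0.6, -0.1, -2.2]
grip_width: 13.5
```

Emit:
{"op": "carry_out", "data": {
  "deltas": [
    {"x":0.03,"y":0.0,"z":0.0,"wx":0.0,"wy":0.0,"wz":0.0,"jaw":255},
    {"x":0.065,"y":0.0,"z":0.0,"wx":0.0,"wy":0.0,"wz":0.0,"jaw":255},
    {"x":0.1,"y":0.0,"z":0.0,"wx":0.0,"wy":0.0,"wz":0.0,"jaw":255},
    {"x":0.135,"y":0.0,"z":0.0,"wx":0.0,"wy":0.0,"wz":0.0,"jaw":255},
    {"x":0.165,"y":0.0,"z":0.0,"wx":0.0,"wy":0.0,"wz":0.0,"jaw":255},
    {"x":0.188,"y":0.0,"z":0.0,"wx":0.0,"wy":0.0,"wz":0.0,"jaw":255},
    {"x":0.188,"y":0.0,"z":0.0,"wx":0.0,"wy":0.0,"wz":0.0,"jaw":255},
    {"x":0.188,"y":0.0,"z":0.0,"wx":0.0,"wy":0.0,"wz":0.0,"jaw":255}
  ]
}}

```text
time: 16.65
tool_pos: [657.1, 72.2, 94.9]
eef_rot: [0.0, 0.707, 0.707, -0.0]
wrist_force: [-0.2, -0.7, -1.9]
grip_width: 13.6
```

```bash
python3 - <<'E'
from h import *
a=cap('scene','s7.png');b=cap('top','t7.png')
s=arm.read_state();p=s['tool_pos'];print(p,s['eef_rot'].round(4),s['wrist_force'].round(1),s['grip_width'])
print('bl',[(x[0].tolist(),x[1].tolist()) for x in blobs(a['image'],'blue') ])
print('bl',[(x[0].tolist(),x[1].tolist()) for x in blobs(b['image'],'blue') ])
cv2.imwrite('pics/c9.png',np.hstack([cv2.resize(a['image'][170:290,225:375],(450,360)),cv2.resize(b['image'][160:240,230:310],(360,360))]))
E
```

```text
[657.13897198  71.67297602  94.89371484] [ 2.000e-04  7.075e-01  7.067e-01 -1.000e-04] [-0.  -0.2 -1.7] 13.358460091057028
bl [([179.8, 74.7], [173, 72, 14, 7, 69]), ([295.1, 198.5], [292, 191, 6, 17, 59]), ([333.8, 208.7], [313, 196, 45, 25, 343]), ([284.7, 216.2], [281, 207, 9, 20, 96])]
bl [([6.9, 106.2], [0, 102, 15, 10, 118])]
```

View pics/c9.png

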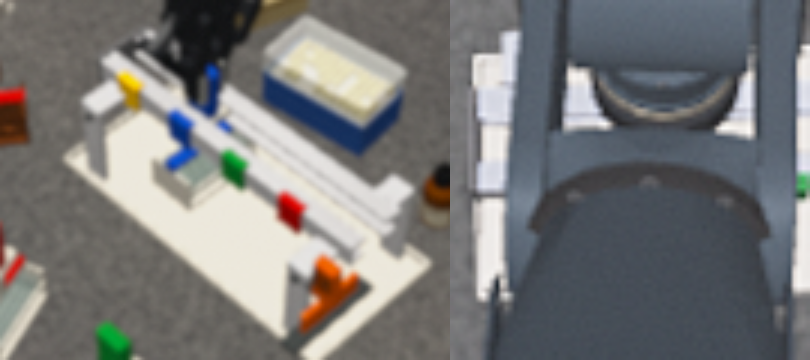

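Emit:
{"op": "carry_out", "data": {
  "deltas": [
    {"x":0.0,"y":0.0,"z":0.003,"wx":0.0,"wy":0.0,"wz":0.0,"jaw":255},
    {"x":0.0,"y":0.0,"z":0.003,"wx":0.0,"wy":0.0,"wz":0.0,"jaw":170},
    {"x":0.0,"y":0.0,"z":0.003,"wx":0.0,"wy":0.0,"wz":0.0,"jaw":170},
    {"x":0.0,"y":0.0,"z":0.003,"wx":0.0,"wy":0.0,"wz":0.0,"jaw":170},
    {"x":0.0,"y":0.0,"z":-0.03,"wx":0.0,"wy":0.0,"wz":0.0,"jaw":170},
    {"x":0.0,"y":0.0,"z":-0.075,"wx":0.0,"wy":0.0,"wz":0.0,"jaw":120},
    {"x":-0.03,"y":-0.045,"z":-0.075,"wx":0.0,"wy":0.0,"wz":0.0,"jaw":120},
    {"x":-0.06,"y":-0.09,"z":-0.075,"wx":0.0,"wy":0.0,"wz":0.0,"jaw":120}
  ]
}}

```text
time: 17.75
tool_pos: [566.6, 12.4, 170.6]
eef_rot: [0.001, 0.707, 0.708, 0.001]
wrist_force: [0.2, -1.3, 0.0]
grip_width: 45.0
```

Emit:
{"op": "carry_out", "data": {
  "deltas": [
    {"x":-0.026,"y":-0.046,"z":0.0,"wx":0.0,"wy":0.0,"wz":0.0,"jaw":120},
    {"x":-0.052,"y":-0.093,"z":0.01,"wx":0.0,"wy":0.0,"wz":1.3,"jaw":120},
    {"x":-0.078,"y":-0.139,"z":0.02,"wx":0.0,"wy":0.0,"wz":1.3,"jaw":120},
    {"x":-0.078,"y":-0.139,"z":0.02,"wx":0.0,"wy":0.0,"wz":1.3,"jaw":120}
  ]
}}

```text
time: 18.25
tool_pos: [423.4, -65.1, 149.2]
eef_rot: [-0.003, 0.716, 0.698, -0.001]
wrist_force: [0.9, -0.2, 0.4]
grip_width: 45.0
```

```bash
cat >> h.py <<'E'
def look(tag,crops=None):
    a=cap('scene',f's{tag}.png');b=cap('top',f't{tag}.png')
    s=arm.read_state();print(s['time'],s['tool_pos'].round(1),s['eef_rot'].round(3),s['wrist_force'].round(1),round(s['grip_width'],1))
    for n,k in(('top',b),('scene',a)):
        for col in('red','green','blue'): print(n,col,[(x[0].tolist(),x[1].tolist()) for x in blobs(k['image'],col) if 200<x[0][0]<410 and x[0][1]>175 or n=='scene' and 150<x[0][0]<400 and x[0][1]>175])
    return a,b
E
python3 - <<'E'
from h import *
a,b=look(8)
cv2.imwrite('pics/c10.png',np.hstack([cv2.resize(a['image'][170:290,225:375],(450,360),interpolation=cv2.INTER_CUBIC),cv2.resize(b['image'][160:240,230:310],(360,360),interpolation=cv2.INTER_CUBIC)]))
E
```

```text
18.35 [428.5 -65.7 150.3] [0.001 0.716 0.699 0.   ] [0.  0.3 0.8] 45.3
top red [([330.3, 200.3], [326, 198, 10, 6, 49]), ([364.3, 216.4], [360, 204, 11, 26, 107]), ([208.4, 225.1], [205, 221, 8, 9, 46]), ([211.9, 238.6], [209, 235, 7, 9, 15]), ([269.2, 272.3], [266, 269, 7, 8, 32]), ([274.1, 283.1], [269, 279, 11, 9, 56]), ([279.4, 296.0], [277, 292, 6, 9, 37])]
top green [([304.3, 200.3], [300, 199, 9, 5, 27]), ([405.9, 268.7], [404, 266, 5, 6, 18]), ([401.1, 275.7], [397, 270, 10, 11, 71]), ([334.4, 294.6], [333, 291, 5, 8, 27])]
top blue [([277.5, 188.0], [272, 184, 11, 9, 70]), ([277.8, 203.4], [273, 200, 11, 10, 61])]
scene red [([218.1, 206.5], [203, 189, 32, 31, 661]), ([165.7, 198.8], [164, 197, 4, 5, 15]), ([371.4, 234.2], [366, 229, 12, 11, 50]), ([321.3, 239.9], [318, 235, 8, 12, 70]), ([219.4, 249.4], [213, 241, 14, 18, 186]), ([333.5, 267.2], [325, 256, 19, 25, 228]), ([228.1, 261.2], [226, 259, 5, 6, 17]), ([217.7, 274.2], [213, 268, 11, 14, 79]), ([313.6, 354.5], [295, 342, 37, 26, 414])]
scene green [([302.5, 225.6], [299, 221, 8, 11, 58]), ([262.6, 286.8], [257, 278, 12, 20, 157]), ([274.0, 297.4], [269, 293, 10, 10, 37]), ([256.0, 310.6], [250, 306, 14, 11, 71]), ([315.5, 328.1], [312, 319, 8, 22, 121]), ([302.1, 343.4], [296, 340, 15, 7, 57]), ([326.5, 348.3], [318, 346, 16, 6, 62])]
scene blue [([292.7, 198.6], [289, 190, 9, 19, 133]), ([333.8, 208.8], [313, 196, 45, 25, 340]), ([285.3, 215.8], [281, 207, 10, 19, 89])]
```

View pics/c10.png

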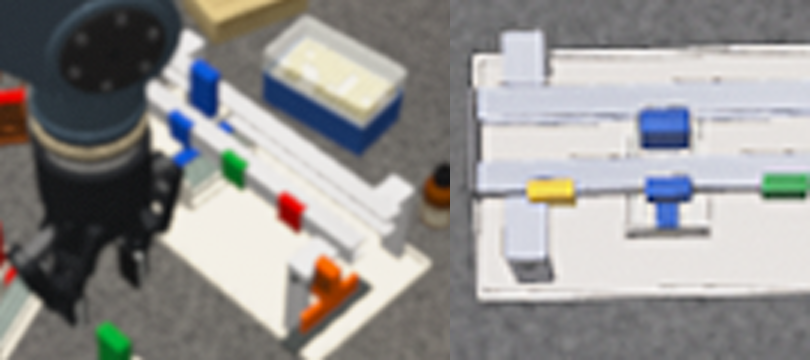

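Emit:
{"op": "carry_out", "data": {
  "deltas": [
    {"x":0.0,"y":0.0,"z":0.03,"wx":0.0,"wy":0.0,"wz":0.0,"jaw":120},
    {"x":0.0,"y":0.0,"z":0.06,"wx":0.0,"wy":0.0,"wz":0.0,"jaw":120},
    {"x":0.0,"y":0.0,"z":0.0775,"wx":0.0,"wy":0.0,"wz":0.0,"jaw":120},
    {"x":0.0,"y":0.0,"z":0.0775,"wx":0.0,"wy":0.0,"wz":0.0,"jaw":150},
    {"x":0.0,"y":0.0,"z":0.0775,"wx":0.0,"wy":0.0,"wz":0.0,"jaw":180},
    {"x":0.0,"y":0.0,"z":0.0775,"wx":0.0,"wy":0.0,"wz":0.0,"jaw":210},
    {"x":0.0,"y":0.0,"z":0.0775,"wx":0.0,"wy":0.0,"wz":0.0,"jaw":255},
    {"x":0.0,"y":0.0,"z":0.0775,"wx":0.0,"wy":0.0,"wz":0.0,"jaw":255}
  ],
  "force": 50
}}

```text
time: 19.35
tool_pos: [429.1, -65.5, 73.3]
eef_rot: [0.001, 0.715, 0.699, 0.001]
wrist_force: [0.9, 0.5, 6.6]
grip_width: 13.1
```

```bash
python3 - <<'E'
from h import *
a=dict(np.load('pics/s8.png.npz'));b=dict(np.load('pics/t8.png.npz'))
print('blue tab',tri([b,a],[(277.5,188),(292.7,198.6)]),'clip ~72.3')
s=arm.read_state();print(s['tool_pos'],s['grip_width'])
E
```

```text
blue tab (array([656.76074062,  72.32843094, 131.1550471 ]), np.float64(0.06216781941844829)) clip ~72.3
[429.06201313 -65.49603063  73.28032905] 13.141401606482985
```

Emit:
{"op": "carry_out", "data": {
  "deltas": [
    {"x":0.0,"y":0.0,"z":-0.03,"wx":0.0,"wy":0.0,"wz":0.0,"jaw":255},
    {"x":0.0,"y":0.0,"z":-0.08,"wx":0.0,"wy":0.0,"wz":0.0,"jaw":255},
    {"x":0.0,"y":0.0,"z":-0.13,"wx":0.0,"wy":0.0,"wz":-0.5,"jaw":255},
    {"x":-0.01,"y":0.02,"z":-0.18,"wx":0.0,"wy":0.0,"wz":-1.0,"jaw":255},
    {"x":-0.033,"y":0.065,"z":-0.18,"wx":0.0,"wy":0.0,"wz":-1.3,"jaw":255},
    {"x":-0.058,"y":0.112,"z":-0.18,"wx":0.0,"wy":0.0,"wz":-1.3,"jaw":255},
    {"x":-0.083,"y":0.16,"z":-0.18,"wx":0.0,"wy":0.0,"wz":-1.3,"jaw":255},
    {"x":-0.107,"y":0.207,"z":-0.18,"wx":0.0,"wy":0.0,"wz":-1.3,"jaw":255}
  ]
}}

```text
time: 20.35
tool_pos: [633.0, -177.3, 251.7]
eef_rot: [-0.001, 0.707, 0.707, -0.0]
wrist_force: [0.0, 0.1, -0.8]
grip_width: 13.6
```

Emit:
{"op": "carry_out", "data": {
  "deltas": [
    {"x":-0.0153,"y":0.0245,"z":0.0,"wx":0.0,"wy":0.0,"wz":0.0,"jaw":255},
    {"x":-0.0153,"y":0.0245,"z":0.04,"wx":0.0,"wy":0.0,"wz":0.0,"jaw":255},
    {"x":-0.0153,"y":0.0245,"z":0.085,"wx":0.0,"wy":0.0,"wz":0.0,"jaw":255},
    {"x":-0.0153,"y":0.0245,"z":0.13,"wx":0.0,"wy":0.0,"wz":0.0,"jaw":255},
    {"x":-0.0153,"y":0.0245,"z":0.15,"wx":0.0,"wy":0.0,"wz":0.0,"jaw":255},
    {"x":-0.0153,"y":0.0245,"z":0.1575,"wx":0.0,"wy":0.0,"wz":0.0,"jaw":255},
    {"x":-0.0153,"y":0.0245,"z":0.1575,"wx":0.0,"wy":0.0,"wz":0.0,"jaw":255}
  ]
}}

```text
time: 21.22
tool_pos: [657.6, -192.4, 95.7]
eef_rot: [0.001, 0.707, 0.707, 0.0]
wrist_force: [-0.6, 0.2, -1.4]
grip_width: 13.3
```

```bash
python3 - <<'E'
from h import *
a,b=look(9)
E
```

```text
21.325 [ 658.3 -192.6   96.9] [0.002 0.707 0.707 0.001] [ 0.5  1.3 -3. ] 13.2
top red [([330.2, 200.2], [326, 198, 10, 6, 50]), ([362.5, 212.1], [360, 205, 5, 16, 41]), ([208.4, 225.1], [205, 221, 8, 9, 47])]
top green [([304.6, 200.1], [300, 199, 9, 5, 27])]
top blue [([277.5, 188.0], [272, 184, 11, 9, 73]), ([277.8, 203.4], [273, 200, 11, 10, 61])]
scene red [([217.7, 203.8], [203, 176, 31, 44, 745]), ([165.7, 198.8], [164, 197, 4, 5, 15]), ([321.3, 239.9], [318, 235, 8, 12, 70]), ([219.4, 249.3], [213, 241, 13, 18, 183]), ([229.2, 259.3], [226, 255, 7, 10, 30]), ([333.5, 267.3], [325, 256, 19, 25, 228]), ([217.7, 274.2], [213, 268, 11, 14, 78]), ([313.5, 354.4], [295, 342, 37, 26, 405])]
scene green [([302.4, 225.6], [299, 221, 8, 11, 59]), ([377.5, 257.9], [373, 251, 8, 16, 52]), ([363.9, 280.7], [359, 276, 12, 11, 63]), ([315.5, 328.2], [312, 319, 8, 22, 122]), ([302.1, 343.4], [296, 340, 15, 7, 57]), ([326.5, 348.3], [318, 346, 16, 6, 62])]
scene blue [([292.7, 198.6], [289, 190, 9, 19, 133]), ([333.7, 208.7], [313, 196, 45, 25, 340]), ([285.0, 216.7], [281, 207, 10, 20, 97])]
```

Emit:
{"op": "carry_out", "data": {
  "deltas": [
    {"x":0.02,"y":0.0,"z":0.0,"wx":0.0,"wy":0.0,"wz":0.0,"jaw":255},
    {"x":0.036,"y":0.0,"z":0.0,"wx":0.0,"wy":0.0,"wz":0.0,"jaw":255},
    {"x":0.05,"y":0.0,"z":0.0,"wx":0.0,"wy":0.0,"wz":0.0,"jaw":255},
    {"x":0.065,"y":0.0,"z":0.0,"wx":0.0,"wy":0.0,"wz":0.0,"jaw":255},
    {"x":0.08,"y":0.0,"z":0.0,"wx":0.0,"wy":0.0,"wz":0.0,"jaw":255},
    {"x":0.1,"y":0.0,"z":0.0,"wx":0.0,"wy":0.0,"wz":0.0,"jaw":255},
    {"x":0.12,"y":0.0,"z":0.0,"wx":0.0,"wy":0.0,"wz":0.0,"jaw":255}
  ]
}}

```text
time: 22.2
tool_pos: [656.9, -70.6, 94.8]
eef_rot: [-0.0, 0.707, 0.707, 0.0]
wrist_force: [-0.7, -0.3, -2.7]
grip_width: 13.7
```

Entered cleanly; slide on to the green clip, lower and release.

Emit:
{"op": "carry_out", "data": {
  "deltas": [
    {"x":0.03,"y":0.0,"z":0.0,"wx":0.0,"wy":0.0,"wz":0.0,"jaw":255},
    {"x":0.06,"y":0.0,"z":0.0,"wx":0.0,"wy":0.0,"wz":0.0,"jaw":255},
    {"x":0.079,"y":0.0,"z":0.0,"wx":0.0,"wy":0.0,"wz":0.0,"jaw":255},
    {"x":0.079,"y":0.0,"z":0.0,"wx":0.0,"wy":0.0,"wz":0.0,"jaw":255},
    {"x":0.079,"y":0.0,"z":0.003,"wx":0.0,"wy":0.0,"wz":0.0,"jaw":255},
    {"x":0.079,"y":0.0,"z":0.003,"wx":0.0,"wy":0.0,"wz":0.0,"jaw":170},
    {"x":0.079,"y":0.0,"z":0.003,"wx":0.0,"wy":0.0,"wz":0.0,"jaw":170},
    {"x":0.079,"y":0.0,"z":0.003,"wx":0.0,"wy":0.0,"wz":0.0,"jaw":170}
  ]
}}

```text
time: 23.2
tool_pos: [657.0, 6.2, 91.8]
eef_rot: [0.0, 0.707, 0.707, -0.0]
wrist_force: [0.1, 0.7, -0.0]
grip_width: 28.2
```

Emit:
{"op": "carry_out", "data": {
  "deltas": [
    {"x":0.0,"y":0.0,"z":-0.035,"wx":0.0,"wy":0.0,"wz":0.0,"jaw":170},
    {"x":0.0,"y":0.0,"z":-0.08,"wx":0.0,"wy":0.0,"wz":0.0,"jaw":170},
    {"x":0.012,"y":-0.04,"z":-0.08,"wx":0.0,"wy":0.0,"wz":-4.0,"jaw":120},
    {"x":0.03,"y":-0.088,"z":-0.08,"wx":0.0,"wy":0.0,"wz":-9.0,"jaw":120},
    {"x":0.046,"y":-0.136,"z":-0.07,"wx":0.0,"wy":0.0,"wz":-14.0,"jaw":120},
    {"x":0.062,"y":-0.184,"z":-0.06,"wx":0.0,"wy":0.0,"wz":-19.0,"jaw":120},
    {"x":0.079,"y":-0.231,"z":-0.058,"wx":0.0,"wy":0.0,"wz":-22.8,"jaw":120},
    {"x":0.079,"y":-0.231,"z":-0.058,"wx":0.0,"wy":0.0,"wz":-22.8,"jaw":120}
  ]
}}

```text
time: 24.2
tool_pos: [420.4, 87.0, 149.4]
eef_rot: [-0.003, 0.553, 0.833, -0.002]
wrist_force: [0.7, 0.1, 0.6]
grip_width: 45.4
```

```bash
python3 - <<'E'
from h import *
a,b=look(10)
E
```

```text
24.3 [426.8  85.9 150.4] [0.001 0.553 0.833 0.   ] [-0.1 -0.7  0.3] 44.8
top red [([330.3, 200.3], [326, 198, 10, 6, 49]), ([364.3, 216.3], [360, 204, 11, 26, 108]), ([208.4, 225.1], [205, 221, 8, 9, 47]), ([207.2, 244.8], [199, 234, 17, 21, 36])]
top green [([305.1, 185.3], [300, 184, 10, 6, 31]), ([303.9, 200.0], [300, 199, 9, 3, 26]), ([303.5, 206.5], [302, 204, 4, 6, 18]), ([405.9, 268.7], [404, 266, 5, 6, 18]), ([400.6, 275.4], [395, 270, 12, 11, 76]), ([385.4, 283.3], [381, 279, 10, 9, 43])]
top blue [([277.6, 188.0], [272, 184, 11, 9, 73]), ([277.8, 203.4], [273, 200, 11, 10, 62])]
scene red [([165.7, 198.8], [164, 197, 4, 5, 15]), ([229.2, 209.0], [224, 199, 10, 19, 144]), ([371.6, 234.0], [366, 229, 12, 10, 55]), ([321.3, 239.9], [318, 234, 8, 13, 73]), ([219.4, 249.3], [213, 241, 13, 18, 183]), ([229.2, 259.3], [226, 255, 7, 10, 30]), ([333.6, 267.1], [325, 255, 19, 26, 232]), ([217.7, 274.2], [213, 268, 11, 14, 78]), ([313.8, 354.4], [295, 342, 37, 26, 451])]
scene green [([311.6, 212.0], [307, 203, 10, 19, 139]), ([302.8, 230.2], [299, 221, 10, 20, 106]), ([315.5, 328.1], [312, 319, 8, 22, 121]), ([302.1, 343.4], [296, 340, 15, 7, 57]), ([326.5, 348.3], [318, 346, 16, 6, 62])]
scene blue [([292.7, 198.6], [289, 190, 9, 19, 133]), ([333.8, 208.7], [313, 196, 45, 25, 341]), ([284.9, 216.7], [281, 207, 10, 20, 100])]
```

Emit:
{"op": "carry_out", "data": {
  "deltas": [
    {"x":0.0,"y":0.0,"z":0.03,"wx":0.0,"wy":0.0,"wz":0.0,"jaw":120},
    {"x":0.0,"y":0.0,"z":0.06,"wx":0.0,"wy":0.0,"wz":0.0,"jaw":120},
    {"x":0.0,"y":0.0,"z":0.0775,"wx":0.0,"wy":0.0,"wz":0.0,"jaw":120},
    {"x":0.0,"y":0.0,"z":0.0775,"wx":0.0,"wy":0.0,"wz":0.0,"jaw":150},
    {"x":0.0,"y":0.0,"z":0.0775,"wx":0.0,"wy":0.0,"wz":0.0,"jaw":180},
    {"x":0.0,"y":0.0,"z":0.0775,"wx":0.0,"wy":0.0,"wz":0.0,"jaw":210},
    {"x":0.0,"y":0.0,"z":0.0775,"wx":0.0,"wy":0.0,"wz":0.0,"jaw":255},
    {"x":0.0,"y":0.0,"z":0.0775,"wx":0.0,"wy":0.0,"wz":0.0,"jaw":255}
  ],
  "force": 50
}}

```text
time: 25.3
tool_pos: [427.2, 85.8, 73.3]
eef_rot: [0.001, 0.553, 0.833, 0.001]
wrist_force: [0.8, -0.3, 6.4]
grip_width: 13.5
```

```bash
python3 - <<'E'
from h import *
a=dict(np.load('pics/s10.png.npz'));b=dict(np.load('pics/t10.png.npz'))
print('green tab',tri([b,a],[(305.1,187.8),(311.6,212)]))
for p in((656.8,72.3,131),(657,7,131),(657,2,131)): print(proj(b,[p]),proj(a,[p]))
E
```

```text
green tab (array([655.46546967,   4.33360776, 133.26814671]), np.float64(0.28625264607097733))
[[277.54388364 187.94548596]] [[292.65641228 198.65687453]]
[[304.10953859 187.17212041]] [[310.94865444 211.83257631]]
[[306.14431679 187.11897841]] [[312.38670379 212.87457685]]
```

Emit:
{"op": "carry_out", "data": {
  "deltas": [
    {"x":0.0,"y":0.0,"z":-0.03,"wx":0.0,"wy":0.0,"wz":0.0,"jaw":255},
    {"x":0.0,"y":0.0,"z":-0.08,"wx":0.0,"wy":0.0,"wz":0.0,"jaw":255},
    {"x":0.0,"y":0.0,"z":-0.13,"wx":0.0,"wy":0.0,"wz":3.0,"jaw":255},
    {"x":-0.0208,"y":0.0063,"z":-0.18,"wx":0.0,"wy":0.0,"wz":7.0,"jaw":255},
    {"x":-0.0622,"y":0.0189,"z":-0.18,"wx":0.0,"wy":0.0,"wz":11.0,"jaw":255},
    {"x":-0.1072,"y":0.0326,"z":-0.18,"wx":0.0,"wy":0.0,"wz":15.0,"jaw":255},
    {"x":-0.1522,"y":0.0463,"z":-0.18,"wx":0.0,"wy":0.0,"wz":19.0,"jaw":255},
    {"x":-0.1971,"y":0.06,"z":-0.18,"wx":0.0,"wy":0.0,"wz":22.8,"jaw":255}
  ]
}}

```text
time: 26.3
tool_pos: [557.6, -73.3, 251.8]
eef_rot: [-0.001, 0.708, 0.706, -0.0]
wrist_force: [0.8, 0.2, -1.5]
grip_width: 13.0
```

Emit:
{"op": "carry_out", "data": {
  "deltas": [
    {"x":-0.036,"y":0.03,"z":0.0,"wx":0.0,"wy":0.0,"wz":0.0,"jaw":255},
    {"x":-0.072,"y":0.06,"z":0.0,"wx":0.0,"wy":0.0,"wz":0.0,"jaw":255},
    {"x":-0.1195,"y":0.0993,"z":0.0,"wx":0.0,"wy":0.0,"wz":0.0,"jaw":255},
    {"x":-0.1195,"y":0.0993,"z":0.045,"wx":0.0,"wy":0.0,"wz":0.0,"jaw":255},
    {"x":-0.1195,"y":0.0993,"z":0.09,"wx":0.0,"wy":0.0,"wz":0.0,"jaw":255},
    {"x":-0.1195,"y":0.0993,"z":0.135,"wx":0.0,"wy":0.0,"wz":0.0,"jaw":255},
    {"x":-0.1195,"y":0.0993,"z":0.1575,"wx":0.0,"wy":0.0,"wz":0.0,"jaw":255},
    {"x":-0.1195,"y":0.0993,"z":0.1575,"wx":0.0,"wy":0.0,"wz":0.0,"jaw":255}
  ]
}}

```text
time: 27.3
tool_pos: [654.2, -190.7, 91.6]
eef_rot: [-0.004, 0.707, 0.707, -0.001]
wrist_force: [0.9, 0.2, -2.0]
grip_width: 13.5
```

```bash
python3 - <<'E'
from h import *
a,b=look(11)
cv2.imwrite('pics/c11.png',cv2.resize(a['image'][190:320,260:400],None,fx=5,fy=4.6,interpolation=cv2.INTER_CUBIC))
E
```

```text
27.4 [ 657.1 -192.    95.2] [0.    0.707 0.707 0.   ] [ 1.2 -0.2 -1.7] 13.4
top red [([330.2, 200.2], [326, 198, 10, 6, 50]), ([362.6, 212.2], [360, 206, 5, 14, 38]), ([208.3, 225.2], [205, 221, 8, 9, 47]), ([213.6, 236.2], [209, 230, 10, 14, 25]), ([204.0, 249.2], [199, 244, 10, 11, 22])]
top green [([305.5, 185.5], [300, 184, 11, 5, 37]), ([304.6, 199.9], [300, 199, 9, 4, 24])]
top blue [([277.5, 188.1], [272, 184, 11, 9, 75]), ([277.8, 203.4], [273, 200, 11, 10, 62])]
scene red [([217.7, 203.7], [203, 176, 31, 44, 746]), ([165.7, 198.8], [164, 197, 4, 5, 15]), ([321.3, 239.9], [318, 235, 8, 12, 70]), ([374.8, 260.1], [366, 252, 14, 17, 70]), ([333.6, 267.3], [325, 256, 19, 25, 229]), ([377.6, 270.4], [374, 268, 8, 6, 17]), ([361.7, 281.8], [356, 276, 13, 13, 82]), ([313.4, 354.3], [295, 343, 37, 25, 393])]
scene green [([312.3, 212.4], [308, 204, 10, 18, 132]), ([302.6, 229.7], [299, 221, 9, 19, 102]), ([315.5, 328.1], [312, 319, 8, 22, 121]), ([301.9, 343.3], [296, 340, 15, 7, 57]), ([326.5, 348.3], [318, 346, 16, 6, 62])]
scene blue [([292.7, 198.6], [289, 190, 9, 19, 133]), ([333.7, 208.7], [313, 196, 45, 25, 340]), ([284.9, 216.6], [281, 207, 10, 20, 100])]
```

View pics/c11.png

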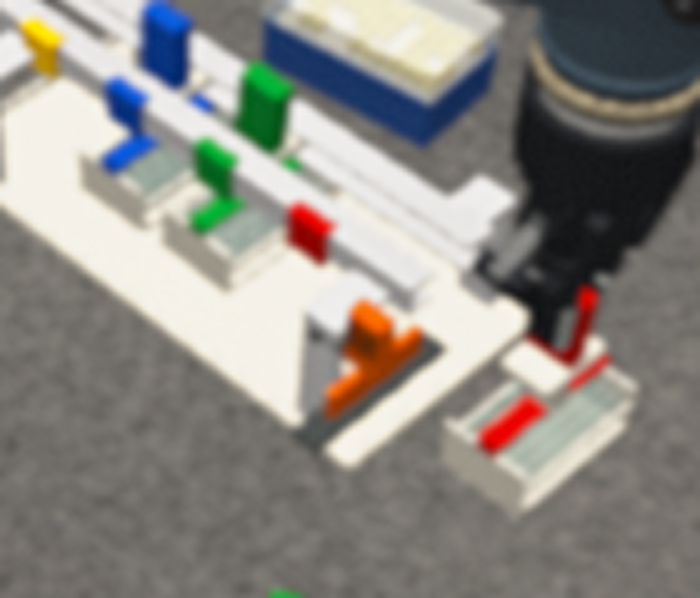

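Emit:
{"op": "carry_out", "data": {
  "deltas": [
    {"x":0.02,"y":0.0,"z":0.0,"wx":0.0,"wy":0.0,"wz":0.0,"jaw":255},
    {"x":0.036,"y":0.0,"z":0.0,"wx":0.0,"wy":0.0,"wz":0.0,"jaw":255},
    {"x":0.05,"y":0.0,"z":0.0,"wx":0.0,"wy":0.0,"wz":0.0,"jaw":255},
    {"x":0.065,"y":0.0,"z":0.0,"wx":0.0,"wy":0.0,"wz":0.0,"jaw":255},
    {"x":0.085,"y":0.0,"z":0.0,"wx":0.0,"wy":0.0,"wz":0.0,"jaw":255},
    {"x":0.11,"y":0.0,"z":0.0,"wx":0.0,"wy":0.0,"wz":0.0,"jaw":255},
    {"x":0.1345,"y":0.0,"z":0.0,"wx":0.0,"wy":0.0,"wz":0.0,"jaw":255},
    {"x":0.1345,"y":0.0,"z":0.0,"wx":0.0,"wy":0.0,"wz":0.0,"jaw":255}
  ]
}}

```text
time: 28.4
tool_pos: [656.5, -54.5, 94.8]
eef_rot: [-0.001, 0.706, 0.708, -0.0]
wrist_force: [-0.1, 0.5, -0.8]
grip_width: 13.5
```

Lower, release and rise to clear the view.

Emit:
{"op": "carry_out", "data": {
  "deltas": [
    {"x":0.0,"y":0.0,"z":0.0,"wx":0.0,"wy":0.0,"wz":0.0,"jaw":255},
    {"x":0.0,"y":0.0,"z":0.003,"wx":0.0,"wy":0.0,"wz":0.0,"jaw":255},
    {"x":0.0,"y":0.0,"z":0.003,"wx":0.0,"wy":0.0,"wz":0.0,"jaw":170},
    {"x":0.0,"y":0.0,"z":0.003,"wx":0.0,"wy":0.0,"wz":0.0,"jaw":170},
    {"x":0.0,"y":0.0,"z":0.003,"wx":0.0,"wy":0.0,"wz":0.0,"jaw":170},
    {"x":0.0,"y":0.0,"z":-0.035,"wx":0.0,"wy":0.0,"wz":0.0,"jaw":170},
    {"x":0.0,"y":0.0,"z":-0.08,"wx":0.0,"wy":0.0,"wz":0.0,"jaw":170},
    {"x":-0.05,"y":-0.03,"z":-0.08,"wx":0.0,"wy":0.0,"wz":0.0,"jaw":170}
  ]
}}

```text
time: 29.4
tool_pos: [631.7, -106.5, 179.5]
eef_rot: [0.005, 0.705, 0.709, 0.003]
wrist_force: [0.2, -1.4, -1.0]
grip_width: 28.6
```

Emit:
{"op": "carry_out", "data": {
  "deltas": [
    {"x":-0.03,"y":-0.05,"z":0.0,"wx":0.0,"wy":0.0,"wz":0.0,"jaw":170},
    {"x":-0.06,"y":-0.1,"z":0.0,"wx":0.0,"wy":0.0,"wz":0.0,"jaw":170},
    {"x":-0.09,"y":-0.14,"z":0.0,"wx":0.0,"wy":0.0,"wz":0.0,"jaw":170},
    {"x":-0.09,"y":-0.14,"z":0.0,"wx":0.0,"wy":0.0,"wz":0.0,"jaw":170}
  ]
}}

```text
time: 29.9
tool_pos: [484.4, -199.0, 175.0]
eef_rot: [-0.001, 0.709, 0.705, -0.0]
wrist_force: [0.6, -0.3, 0.9]
grip_width: 28.3
```

```bash
python3 - <<'E'
from h import *
a,b=look(12)
cv2.imwrite('pics/c12.png',np.hstack([cv2.resize(a['image'][180:290,260:370],(400,400),interpolation=cv2.INTER_CUBIC),cv2.resize(b['image'][170:240,260:380],(400,233),interpolation=cv2.INTER_CUBIC).repeat(1,0) if 0 else cv2.copyMakeBorder(cv2.resize(b['image'][165:230,270:370],(400,260),interpolation=cv2.INTER_CUBIC),0,140,0,0,0)]))
E
```

```text
30.0 [ 487.3 -198.   175.2] [0.    0.708 0.707 0.   ] [ 0.1  1.1 -0.4] 28.5
top red [([330.4, 186.9], [325, 183, 12, 9, 96]), ([329.7, 202.0], [326, 198, 10, 11, 73]), ([364.3, 216.4], [360, 204, 11, 26, 107]), ([208.4, 225.1], [205, 221, 8, 9, 47]), ([209.0, 242.4], [204, 235, 12, 15, 30])]
top green [([304.9, 185.3], [300, 184, 11, 5, 32]), ([304.0, 199.9], [300, 199, 9, 3, 25])]
top blue [([277.5, 187.9], [272, 184, 11, 9, 71]), ([278.0, 201.6], [273, 200, 11, 5, 40]), ([277.5, 207.0], [276, 205, 4, 5, 20])]
scene red [([217.7, 203.8], [203, 176, 31, 44, 743]), ([371.6, 233.8], [366, 229, 12, 10, 52]), ([313.3, 354.2], [295, 343, 37, 25, 372])]
scene green [([309.0, 213.6], [307, 209, 5, 10, 33]), ([303.0, 230.2], [299, 221, 11, 20, 106]), ([315.5, 328.2], [312, 319, 8, 22, 122]), ([302.1, 343.4], [296, 340, 15, 7, 57]), ([326.5, 348.3], [318, 346, 16, 6, 62])]
scene blue [([292.7, 204.9], [289, 202, 8, 7, 32]), ([285.0, 216.6], [281, 207, 10, 20, 98])]
```

View pics/c12.png

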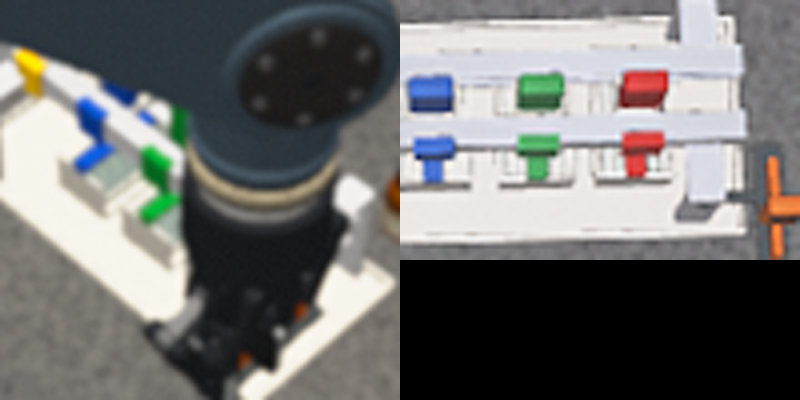

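Emit:
{"op": "carry_out", "data": {
  "deltas": [
    {"x":0.03,"y":0.046,"z":0.0,"wx":0.0,"wy":0.0,"wz":0.0,"jaw":120},
    {"x":0.0585,"y":0.092,"z":0.0,"wx":0.0,"wy":0.0,"wz":0.0,"jaw":120},
    {"x":0.0585,"y":0.092,"z":0.0,"wx":0.0,"wy":0.0,"wz":0.0,"jaw":120},
    {"x":0.0585,"y":0.092,"z":0.03,"wx":0.0,"wy":0.0,"wz":0.0,"jaw":120},
    {"x":0.0585,"y":0.092,"z":0.06,"wx":0.0,"wy":0.0,"wz":0.0,"jaw":120},
    {"x":0.0585,"y":0.092,"z":0.0745,"wx":0.0,"wy":0.0,"wz":0.0,"jaw":150},
    {"x":0.0585,"y":0.092,"z":0.0745,"wx":0.0,"wy":0.0,"wz":0.0,"jaw":200},
    {"x":0.0585,"y":0.092,"z":0.0745,"wx":0.0,"wy":0.0,"wz":0.0,"jaw":255}
  ],
  "force": 30
}}

```text
time: 31.0
tool_pos: [579.3, -139.0, 100.7]
eef_rot: [0.0, 0.707, 0.707, 0.0]
wrist_force: [-0.0, 0.1, -6.3]
grip_width: 11.2
```

Emit:
{"op": "carry_out", "data": {
  "deltas": [
    {"x":0.0,"y":0.0,"z":0.0,"wx":0.0,"wy":0.0,"wz":0.0,"jaw":255},
    {"x":0.0,"y":0.0,"z":0.0,"wx":0.0,"wy":0.0,"wz":0.0,"jaw":255}
  ]
}}

```text
time: 31.25
tool_pos: [579.3, -139.0, 100.7]
eef_rot: [0.0, 0.707, 0.707, 0.0]
wrist_force: [1.4, 0.4, -4.7]
grip_width: 11.6
```

Emit:
{"op": "carry_out", "data": {
  "deltas": [
    {"x":0.0,"y":0.012,"z":0.0,"wx":0.0,"wy":0.0,"wz":0.0,"jaw":255},
    {"x":0.0,"y":0.024,"z":0.0,"wx":0.0,"wy":0.0,"wz":0.0,"jaw":255},
    {"x":0.0,"y":0.036,"z":0.0,"wx":0.0,"wy":0.0,"wz":0.0,"jaw":255},
    {"x":0.0,"y":0.046,"z":0.0,"wx":0.0,"wy":0.0,"wz":0.0,"jaw":255},
    {"x":0.0,"y":0.053,"z":0.0,"wx":0.0,"wy":0.0,"wz":0.0,"jaw":255},
    {"x":0.0,"y":0.058,"z":0.0,"wx":0.0,"wy":0.0,"wz":0.0,"jaw":255},
    {"x":0.0,"y":0.062,"z":0.0,"wx":0.0,"wy":0.0,"wz":0.0,"jaw":255},
    {"x":0.0,"y":0.062,"z":0.0,"wx":0.0,"wy":0.0,"wz":0.0,"jaw":255}
  ]
}}

```text
time: 32.25
tool_pos: [633.5, -138.9, 100.7]
eef_rot: [-0.006, 0.707, 0.708, -0.005]
wrist_force: [-18.1, -1.6, 10.8]
grip_width: 11.6
```

Emit:
{"op": "carry_out", "data": {
  "deltas": [
    {"x":0.0,"y":-0.006,"z":0.0,"wx":0.0,"wy":0.0,"wz":0.0,"jaw":255},
    {"x":0.0,"y":-0.006,"z":0.0,"wx":0.0,"wy":0.0,"wz":0.0,"jaw":170},
    {"x":0.0,"y":-0.006,"z":0.0,"wx":0.0,"wy":0.0,"wz":0.0,"jaw":160},
    {"x":0.0,"y":-0.006,"z":0.0,"wx":0.0,"wy":0.0,"wz":0.0,"jaw":160},
    {"x":0.0,"y":-0.006,"z":-0.04,"wx":0.0,"wy":0.0,"wz":0.0,"jaw":160},
    {"x":0.0,"y":-0.006,"z":-0.09,"wx":0.0,"wy":0.0,"wz":0.0,"jaw":160},
    {"x":-0.04,"y":-0.046,"z":-0.11,"wx":0.0,"wy":0.0,"wz":0.0,"jaw":160},
    {"x":-0.08,"y":-0.09,"z":-0.11,"wx":0.0,"wy":0.0,"wz":0.0,"jaw":160}
  ]
}}

```text
time: 33.25
tool_pos: [552.6, -220.6, 213.1]
eef_rot: [0.004, 0.706, 0.708, 0.001]
wrist_force: [0.5, -1.1, 0.6]
grip_width: 32.2
```

Emit:
{"op": "carry_out", "data": {
  "deltas": [
    {"x":0.05,"y":-0.03,"z":0.0,"wx":0.0,"wy":0.0,"wz":0.0,"jaw":160},
    {"x":0.1,"y":-0.06,"z":0.0,"wx":0.0,"wy":0.0,"wz":0.0,"jaw":160},
    {"x":0.15,"y":-0.09,"z":0.0,"wx":0.0,"wy":0.0,"wz":0.0,"jaw":160},
    {"x":0.2,"y":-0.12,"z":0.0,"wx":0.0,"wy":0.0,"wz":0.0,"jaw":160},
    {"x":0.25,"y":-0.14,"z":0.0,"wx":0.0,"wy":0.0,"wz":0.0,"jaw":160},
    {"x":0.3,"y":-0.15,"z":0.0,"wx":0.0,"wy":0.0,"wz":0.0,"jaw":160},
    {"x":0.35,"y":-0.15,"z":0.0,"wx":0.0,"wy":0.0,"wz":0.0,"jaw":160},
    {"x":0.4,"y":-0.15,"z":0.0,"wx":0.0,"wy":0.0,"wz":0.0,"jaw":160}
  ]
}}

```text
time: 34.25
tool_pos: [401.5, 182.8, 211.0]
eef_rot: [0.001, 0.707, 0.707, 0.001]
wrist_force: [0.7, 0.0, -0.4]
grip_width: 31.9
```

```bash
python3 - <<'E'
from h import *
a,b=look(13)
cv2.imwrite('pics/c13.png',np.hstack([cv2.resize(a['image'][180:290,260:370],(400,400),interpolation=cv2.INTER_CUBIC),cv2.copyMakeBorder(cv2.resize(b['image'][165:230,270:370],(400,260),interpolation=cv2.INTER_CUBIC),0,140,0,0,0)]))
E
```

```text
34.35 [401.3 185.1 210.9] [0.    0.705 0.709 0.001] [ 0.5 -0.  -0.9] 31.9
top red [([330.4, 186.9], [325, 183, 12, 9, 96]), ([363.3, 195.0], [359, 183, 11, 25, 105]), ([329.7, 202.0], [326, 198, 10, 11, 73]), ([208.4, 225.1], [205, 221, 8, 9, 47]), ([207.2, 245.0], [200, 234, 16, 21, 36])]
top green [([305.2, 185.5], [300, 184, 11, 5, 35]), ([304.3, 200.2], [300, 199, 9, 5, 29]), ([405.9, 268.7], [404, 266, 5, 6, 18]), ([400.5, 275.4], [395, 270, 12, 11, 78]), ([385.4, 283.5], [381, 280, 10, 8, 42])]
top blue [([277.5, 187.9], [272, 184, 11, 9, 71]), ([277.8, 203.4], [273, 200, 11, 10, 61])]
scene red [([215.6, 189.6], [209, 176, 16, 23, 205]), ([218.5, 209.1], [203, 199, 31, 21, 537]), ([330.3, 225.5], [325, 216, 12, 20, 165]), ([371.3, 234.0], [366, 229, 12, 10, 48]), ([321.3, 244.1], [317, 234, 10, 21, 128]), ([349.2, 253.5], [341, 243, 19, 25, 201]), ([313.7, 354.4], [294, 341, 38, 27, 461])]
scene green [([311.6, 212.1], [307, 203, 10, 19, 138]), ([302.9, 230.1], [299, 221, 10, 20, 104]), ([315.5, 328.1], [312, 319, 8, 22, 121]), ([302.0, 343.3], [296, 340, 15, 7, 58]), ([326.5, 348.3], [318, 346, 16, 6, 62])]
scene blue [([292.7, 198.6], [289, 190, 9, 19, 133]), ([333.8, 208.8], [313, 196, 45, 25, 341]), ([284.9, 216.6], [281, 207, 10, 20, 100])]
```

View pics/c13.png

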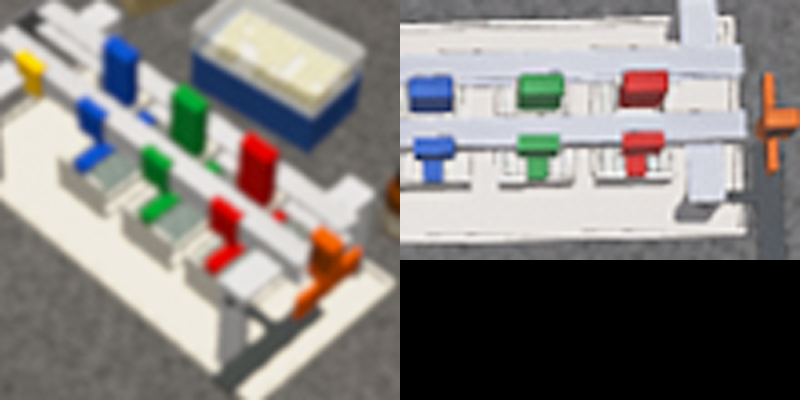

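```bash
python3 - <<'E'
from h import *
a=dict(np.load('pics/s13.png.npz'));b=dict(np.load('pics/t13.png.npz'))
print('R',tri([b,a],[(330.4,186.9),(330.3,225.5)]),'clip -58.6');print('G',tri([b,a],[(305.2,187.6),(311.6,212.1)]),'clip 6.8');print('B',tri([b,a],[(277.5,187.9),(292.7,198.6)]),'clip 72.3')
q=dict(np.load('pics/t8.png.npz'))
print('gate shift mm',ray(b,363.3,195.0,120)[0]-ray(q,364.3,216.4,120)[0])
print(arm.sign_off())
E
```

```text
R (array([656.44751419, -57.93569753, 131.91207584]), np.float64(0.31987270789920785)) clip -58.6
G (array([655.79589362,   4.22034606, 132.8626365 ]), np.float64(0.1661670781766702)) clip 6.8
B (array([656.95595176,  72.37684933, 131.02287291]), np.float64(0.021084800228777567)) clip 72.3
gate shift mm 53.54708846318454
the job is handed in; nothing more can be done
None
```

The gate was pulled to its open stop. I then entered blue, green and red at the mouth and slid each to its own clip. After that I pushed the gate to its shut stop and handed the job in at about 34 s. There was no yellow carrier on the worktop. The pink and brown look-alikes and the bystanders were not handled.

**Last checks:**

| Carrier | Offset from its clip along the rail |
|---|---|
| Red | +0.7 mm |
| Green | about −2.6 mm |
| Blue | about +0.1 mm |

- **Gate:** the arm reading gave 54.5 mm of travel to the stop (18 N against it). The final camera picture gave 53.5 mm, which agrees within the calibration, against a nominal 55 mm. I found no other check that it is exactly at zero.
- **Carriers:** in the last two pictures all three hang upright in the channels.

**What disagreed:**
- **Tool height:** the reported TCP lies about 28.5 mm below the true fingertips. My first grip on the gate closed to 0 mm and my second pinched only the grip's edge. I measured the offset by touching the worktop and corrected for it from then on.
- **Green tab:** its camera position shifted about 2 mm in one intermediate picture and returned in the next. I took this as measurement noise and left the carrier as it was.

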